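# Cementing cabinet: start the fan, push the sash up to the pointer

### The arm

A 7-joint arm with a two-finger parallel gripper is mounted at the origin on the work surface. World frame = base frame: x ahead of the robot, y to its left, z up, the work surface at z = 0. Lengths are in m, angles in rad, forces in N, time in s.
With the tool pointing down it reaches from about 0.4 to 0.75 m from the base axis. Payload 19.5 kg.
Tool frame: the origin (TCP) lies midway between the tips of the shut fingers; the grasp point (between the pads) lies 19 mm behind it; z points along the fingers, y is the direction in which the jaws open and shut (so a half turn about z gives the same grasp; the last joint's range is limited). The gripper opens to 85 mm and grips with 20 to 120 N. Pads are 22 mm wide; open, the fingers measure 114 mm over their backs; the gripper's body (76 mm by 85 mm) begins 54 mm behind the grasp point. The pads swing forward as they close: fully open they stand 13 mm farther back than shut.
Start: joints at [-1.144, 0.707, -0.028, 1.485, 0.022, 0.951, -0.075], TCP at [0.26, 0.513, 0.231] pointing down, gripper open.
Joint ranges: [-2.71, 2.71], [-0.32, 2.16], [-1.57, 1.52], [0, 2.45], [-1.46, 4.6], [0, 2.02], [-2.83, 2.83]. Speed limits (rad/s): [1.89, 1.89, 2.57, 2.57, 3.01, 3.01, 3.01].

### API

Orientations are given as a rotation vector (axis times angle).
In Python, from plant import read_state, camera, hand_in, masks_of, mark_of gives the robot as it stands.
- The arm moves only by the shell command python3 -m inch 'ROWS'. ROWS is JSON, a list of rows, each an object with "translation": the shift along the tool's x, y, z in units of 25 mm (1.0 is 25 mm), a list of three; "angular": the turn, a rotation vector about the tool's x, y, z in units of 5 degrees (1.0 is 5 degrees), a list of three; "claw": the gripper command: -1 is fully open, 1 is shut, values between are in proportion. In form: [{"translation": [dx, dy, dz], "angular": [ax, ay, az], "claw": claw}, ...]. A call has 1 to 8 rows; each row is the pose to reach, as a shift and turn from the pose commanded when the call began, along the tool's axes at that moment; what a row does not reach only later rows make up. A row lasts 1/12 s, in which the tool goes at most 41.7 mm and 7.16 degrees, less where a joint would pass 70% of its speed; a pose out of reach is approached as far as the arm can. A call with a gripper value outside its range is refused whole. The fingers move at their own pace and stop on an object; the grip force is fixed at half the most. Time passes only in rows, so rows that repeat a pose let the fingers close. It gives the time, the measured TCP pose, the force and the opening at its end, in the units of the state.
- read_state(): the state, without advancing time (a new reading comes with each control period).
- camera(name): name is "scene" or "side" or "wrist"; returns a dict with "color" (480x640x3 uint8, red, green, blue), "z_map" (480x640 float32, m along the optical axis (not along the pixel's ray), 0 where there is no reading), "fx", "fy", "cx", "cy" (pixels), "distortion" ([k1, k2, p1, p2, k3] as OpenCV has them; the pictures are not rectified), "T" (4x4, takes a point from camera to world coordinates). Camera axes: x right, y up, looking along -z (the intrinsics and any distortion apply to the point x, -y, -z); pixel columns grow to the right and rows downward; lengths in m; the calibration is good to about 2 mm. A picture is of the moment at which its call begins.
- hand_in(): hands the job in, once; it reports no verdict.
Trained networks look in a picture, given as the dict that the camera call returned (one of the last four; its "shot" number tells which), for a name from the list of things; names that differ only in an ending like _2 or _b are one class to them, and where a whole thing is asked for, a point or a joint stands for the part that bears it (a point fixed in the world has none). Each returns a list of dicts, best first, with "conf" (0 to 1); they miss things now and then, are a little off and sometimes report something else, mostly with a low value. They report only what shows in the picture. A call takes as long as a camera call. They do not tell look-alikes from the thing itself.
- masks_of(name, picture): "pixels" (480x640 bool, what is visible of it) and "at" ([column, row] in pixels, amid what is visible of it).
- mark_of(name, picture): "at" ([column, row] in pixels: a listed point, or the origin of a listed thing).
The state is a dict: "clock": time; "joints": joint angles; "joint_vel": joint speeds; "tau": joint torques, N m; "position": TCP position; "tcp_rot": TCP orientation; "wrist_force": force on the tool from outside, world axes, zero at the start; "torque": the same for the moment, N m; "gripper_width": finger opening in m.
Only numpy, scipy, OpenCV 4.12 (cv2) and the standard library are available. Lean on these libraries where they do the work, as an engineer would, in place of code of your own. Each camera call takes 0.05 s, during which the arm holds its last target.

### The job

Get the shoe-cementing cabinet ready for work: first press the flat start button on the starter box so that the extraction runs, then push the cabinet's counterweighted window up from beneath its lip until the lip is level with the pointer on the right-hand jamb, without shoving it well past the pointer, and leave it standing there. Only press and push: do not pinch the lip, keep off the mushroom-headed stop button, and leave the shoe and everything else lying about where it is.

Things in the scene. Friction and masses are not known exactly. Their poses are not given: they have to be found in the camera images.
- cabinet: Clear-walled bench cabinet, aluminium frame, 520 mm wide, 260 deep, 600 high (fan on top to 710). Fixed. Origin on the bench under the middle of the window; x points level into the cabinet, square to the window, y to its left as the robot sees it, z up; turned a little either way. Window plane x = 0; jambs at |y| 220 to 260, front at x = -20 mm; steel floor and sill 30 high, from x = -20 mm inwards.
- sash (a joint): Height of the window above shut, m, 0 to 0.26; partly open at the start. The lip's underside is 36 mm + this value above the bench. Balanced by weights inside the jambs: it stays where it is left and takes about 3 to 6 N, up or down, to move. No catch.
- lip_edge (a point): Middle of the front edge of the window's finger lip, at half its thickness. The lip is a level shelf along the window's foot, moving with it: 400 mm long (cabinet y), 10 thick (underside 5 mm below this point), standing 36 mm out from the 36 mm high bottom rail towards the robot, front edge at cabinet x = -44 mm. Push up anywhere along it; the space before and under its middle is clear above 30 mm.
- lip_pad: The lip's lower layer: black rubber strip 4 mm thick, 36 by 396 mm, the face to push on. It reaches 4 mm farther forward than the plate above it. Its origin is fixed to the window, at the window plane (cabinet x = 0, y = 0), level with the lip's underside.
- lip_plate: The lip's upper layer: aluminium plate 6 mm thick on top of the rubber, 400 mm long; same origin as lip_pad. Fingers pressing on plate and rubber at once (a pinch) spoil the run.
- pointer: Dark steel working-height pointer, an angle clamped to the front of the cabinet's right-hand jamb (the one at -y) with a small brass screw: a level blade 4 mm thick, 44 wide, standing 27 mm out, its pointed end towards the lip, and a flange hanging 24 mm below it against the jamb. Origin at half the blade's thickness. Set to a different height each time, 69 mm or more above the lip at the start. Fixed.
- pointer_tip (a point): The point of the pointer's blade, 6 mm beside the right-hand end of the lip, at half the blade's thickness; its height is the working height: lip_edge is to come level with it.
- starter: Grey starter box on the bench to the left of the cabinet, 80 mm (x) by 135 (y) by 56 high, fixed. Origin in the middle of its foot, y along the row of the two buttons, z up. The start button is at y = -34 mm, the stop button at y = +34 mm.
- start_button (a joint): How far the start button is pressed in, m: 0 out, 0.006 fully in. A spring returns it; it takes about 5 N to press fully. 0.004 or more counts as pressed.
- start_top (a point): Centre of the start button's top face: flat black cylinder 30 mm across, standing 14 mm out of its collar, 74 mm above the bench. Pressed straight down.
- stop_button (a joint): How far the stop button is pressed in, m (as the start button). Must stay out.
- stop_top (a point): Top of the stop button: black mushroom head 40 mm across, 68 mm beside the start button, its top 86 mm above the bench.
- shoe: Leather shoe on a green last, 275 mm long, 140 high, standing inside the cabinet with its length across it. Bystander; origin under its middle.
- last: Bare green shoe last, 265 mm long, 90 wide, 130 high, on the bench to the left of the cabinet, beyond the starter box. Bystander; origin under its middle.
- tin: Cement tin, 86 mm across, 125 high, in front of the cabinet's right-hand jamb. Bystander; origin under its middle.
- jar: Glass jar, 60 mm across, 85 high, in front of the cabinet's left-hand jamb. Bystander; origin under its middle.
- brush: Flat brush, 190 mm long, 20 high, lying in front of the cabinet. Bystander; origin under its middle.
- hammer: Hammer, 250 mm long, 26 high, lying on the bench before the cabinet. Bystander; origin under its middle.
There are look-alikes about, which are no part of the job. Leave any brown look-alike of the starter alone.

How it is judged:
By the outcome, as a careful person would: the job done as asked, in the order asked, and still so for the second after the job is handed in, with the robot touching nothing.
It also fails if it takes over 56 s, if anything falls off the work surface, if the arm or the gripper's body presses on something with over 40 N, if the wrist force passes 120 N, or if a joint passes its speed limit or range.

## Working session

There is one attempt and no reset: what is moved stays moved. The work goes in short steps, Python scripts to look and compute and a shell command to move; the robot and the scene stay as the last step left them, time stands still between calls to the robot, and variables do not carry over. Pictures are saved under pics/ and viewed, and the job is handed in when it is done.

```bash
ls; mkdir -p pics; cat > h.py <<'E'
import numpy as np, cv2
from plant import *
def save(c,n,crop=None,scale=1):
    im=c["color"][:,:,::-1]
    if crop: x0,y0,x1,y1=crop; im=im[y0:y1,x0:x1]
    if scale!=1: im=cv2.resize(im,None,fx=scale,fy=scale,interpolation=cv2.INTER_CUBIC)
    cv2.imwrite("pics/"+n,im)
def ray(c,uv):
    K=np.array([[c["fx"],0,c["cx"]],[0,c["fy"],c["cy"]],[0,0,1]])
    p=cv2.undistortPoints(np.array([[uv]],float),K,np.array(c["distortion"]))[0,0]
    return np.array([p[0],-p[1],-1.0])
def depth(c,uv,r=2):
    u,v=int(round(uv[0])),int(round(uv[1]))
    z=c["z_map"][max(v-r,0):v+r+1,max(u-r,0):u+r+1]; z=z[z>0]
    return np.median(z) if z.size else np.nan
def world(c,uv,d=None,r=2):
    if d is None: d=depth(c,uv,r)
    T=np.array(c["T"]); return T[:3,:3]@(ray(c,uv)*d)+T[:3,3]
def atz(c,uv,z):
    T=np.array(c["T"]); d=T[:3,:3]@ray(c,uv); o=T[:3,3]
    return o+d*(z-o[2])/d[2]
def proj(c,P):
    T=np.array(c["T"]); p=T[:3,:3].T@(np.array(P)-T[:3,3])
    K=np.array([[c["fx"],0,c["cx"]],[0,c["fy"],c["cy"]],[0,0,1]])
    q=np.array([[p[0],-p[1],-p[2]]])
    return cv2.projectPoints(q,np.zeros(3),np.zeros(3),K,np.array(c["distortion"]))[0][0,0]
E
python3 - <<'E'
from h import *
np.set_printoptions(precision=4,suppress=True)
s=read_state(); print(s)
for n in ["scene","side"]:
    c=camera(n); save(c,n+"0.png"); print(n,np.array(c["T"]),c["fx"],c["distortion"])
    for t in ["start_top","stop_top","starter","lip_edge","pointer_tip","pointer","cabinet"]:
        for m in mark_of(t,c)[:3]:
            print(t,m["at"],round(m["conf"],2),world(c,m["at"]))
E
```

```text
pics
{'clock': 0.0, 'joints': array([-1.1437,  0.7071, -0.0276,  1.485 ,  0.022 ,  0.9509, -0.0755]), 'joint_vel': array([-0.0006, -0.0003,  0.0006,  0.0008,  0.0013, -0.0001,  0.0007]), 'tau': array([  0.0003, -88.3228,   1.2347, -23.6169,   0.0169,   0.0065,
         0.    ]), 'position': array([0.2597, 0.5127, 0.2308]), 'tcp_rot': array([-0.7296, -3.0554,  0.0017]), 'wrist_force': array([-0.0606, -1.4068,  0.49  ]), 'torque': array([ 0.0219, -0.0092,  0.0394]), 'gripper_width': 0.0854586677405201}
scene [[ 0.9861  0.1242 -0.1106  0.3592]
 [-0.1656  0.6715 -0.7223 -0.8315]
 [-0.0155  0.7305  0.6827  0.9735]
 [ 0.      0.      0.      1.    ]] 567.201771977169 [-0.1717  0.      0.      0.      0.    ]
start_top [384.4, 268.3] 0.69 [ 0.618  -0.0295  0.114 ]
start_top [243.6, 363.1] 0.68 [ 0.3046 -0.1907  0.0755]
start_top [278.5, 202.3] 0.63 [0.4257 0.2818 0.073 ]
stop_top [247.3, 331.2] 0.82 [ 0.3182 -0.1237  0.0866]
stop_top [208.0, 187.0] 0.71 [0.2514 0.3622 0.0866]
stop_top [342.2, 182.4] 0.49 [0.6051 0.3616 0.051 ]
starter [283.2, 213.0] 0.97 [0.4337 0.257  0.0571]
starter [245.
[... 569 characters left out ...]
  ]
start_top [258.5, 372.9] 0.68 [ 0.3039 -0.194   0.0727]
start_top [247.4, 241.1] 0.49 [0.4405 0.3303 0.0555]
start_top [177.4, 260.8] 0.46 [0.2361 0.2807 0.0717]
stop_top [254.0, 340.6] 0.81 [ 0.3216 -0.1132  0.0822]
stop_top [245.4, 232.2] 0.62 [0.439  0.3375 0.0809]
stop_top [180.8, 241.8] 0.48 [0.2607 0.3571 0.0833]
starter [249.9, 260.7] 0.84 [0.4223 0.252  0.0391]
starter [259.3, 386.2] 0.71 [ 0.2985 -0.2111  0.0559]
starter [184.2, 277.4] 0.6 [0.243  0.2521 0.0351]
lip_edge [364.0, 273.4] 0.74 [ 0.6167 -0.0286  0.1112]
pointer_tip [419.1, 274.0] 0.73 [ 0.6088 -0.2453  0.2411]
pointer [431.5, 279.5] 0.59 [ 0.6175 -0.2717  0.2426]
cabinet [376.2, 307.1] 0.62 [ 0.6369 -0.0579  0.0276]
```

View pics/scene0.png

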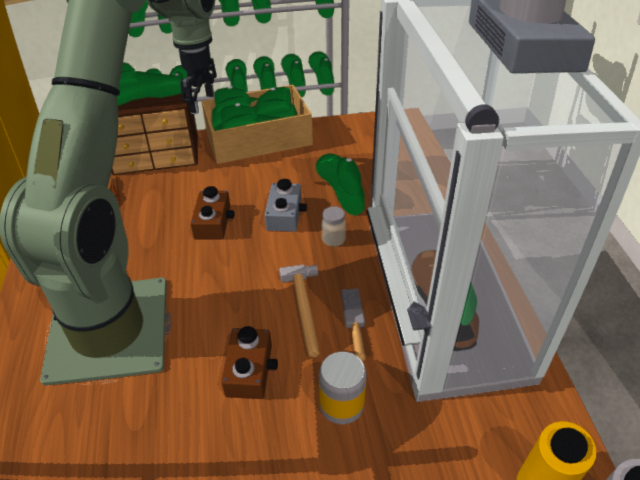

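View pics/side0.png

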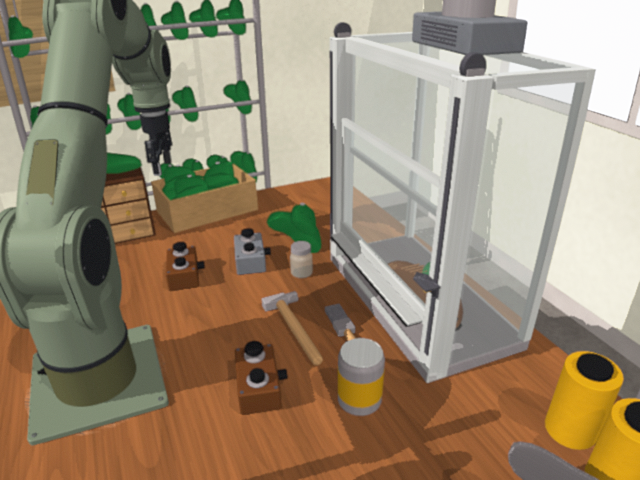

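The scene shows three two-button boxes: brown at (210,212), brown at (247,362) and grey at (284,205). The grey one, left of the cabinet with the last beyond it, fits the description. I'll confirm it in a crop and measure.

```bash
python3 - <<'E'
from h import *
np.set_printoptions(precision=4,suppress=True)
c=camera("scene"); save(c,"crop1.png",(250,165,330,240),8)
save(c,"crop2.png",(360,200,460,350),4)
# starter grey top plane
for m in masks_of("starter",c)[:4]: print("starter",m["at"],round(m["conf"],2),m["pixels"].sum())
ms=[m for m in masks_of("starter",c) if abs(m["at"][0]-284)<15]
if ms:
    v,u=np.nonzero(ms[0]["pixels"]); P=np.array([world(c,(a,b),r=0) for a,b in zip(u,v)])
    P=P[np.isfinite(P).all(1)]
    t=P[(abs(P[:,2]-.056)<.005)]; print("top",len(t)); r=cv2.minAreaRect((t[:,:2]*1000).astype(np.float32)); print(r)
for n in ["start_top","stop_top"]:
    for m in mark_of(n,c)[:6]: print(n,m["at"],round(m["conf"],2))
# button tops by height in grey region
v,u=np.mgrid[170:225,262:305]; P=np.array([world(c,(a,b),r=0) for a,b in zip(u.ravel(),v.ravel())])
for lo,hi in [(.069,.079),(.081,.092)]:
    k=(P[:,2]>lo)&(P[:,2]<hi)&(P[:,1]<.42); q=P[k]; print(lo,len(q),q.mean(0) if len(q) else 0, np.ptp(q,axis=0) if len(q) else 0)
for n in ["lip_pad","lip_plate","pointer","brush","jar","hammer","tin","last"]:
    for m in masks_of(n,c)[:2]:
        v,u=np.nonzero(m["pixels"]); P=np.array([world(c,(a,b),r=0) for a,b in zip(u,v)]); P=P[np.isfinite(P).all(1)]
        print(n,m["at"],round(m["conf"],2),len(P),"min",np.percentile(P,2,axis=0),"max",np.percentile(P,98,axis=0))
E
```

```text
starter [211.2, 215.3] 0.88 1646
starter [285.5, 206.8] 0.79 1646
starter [246.3, 361.4] 0.7 3072
top 766
((440.6716613769531, 313.9403381347656), (140.5971221923828, 79.70489501953125), 76.6813735961914)
start_top [279.3, 200.3] 0.45
start_top [203.6, 205.6] 0.42
stop_top [249.3, 329.2] 0.76
stop_top [281.6, 179.3] 0.7
stop_top [207.8, 185.7] 0.58
0.069 113 [0.437  0.2971 0.0749] [0.0468 0.0819 0.0095]
0.081 89 [0.4483 0.345  0.0851] [0.0343 0.0373 0.0088]
lip_pad [388.2, 283.0] 0.67 310 min [ 0.6041 -0.2234  0.011 ] max [0.6383 0.1532 0.116 ]
lip_plate [393.7, 277.7] 0.64 1962 min [ 0.6098 -0.2274  0.1134] max [0.6515 0.1586 0.1217]
lip_plate [387.2, 282.5] 0.3 227 min [ 0.6041 -0.2237  0.1074] max [0.6233 0.0968 0.1158]
pointer [417.7, 317.7] 0.8 463 min [ 0.5922 -0.2935  0.2293] max [ 0.6209 -0.2415  0.247 ]
brush [355.7, 318.1] 0.55 946 min [ 0.5281 -0.1731  0.0095] max [0.5682 0.0061 0.0245]
jar [335.6, 225.5] 0.61 904 min [ 0.5227  0.1691 -0.001 ] max [0.5928 0.3035 0.088 ]
jar [403.9, 220.6] 0.36 10629 min [ 0.6114 -0.213   0.1123] max [0.6644 0.174  0.4191]
hammer [302.7, 298.3] 0.63 1432 min [ 0.4065 -0.1483  0.0011] max [0.4845 0.0955 0.0291]
tin [342.4, 389.0] 0.79 2874 min [ 0.4392 -0.3123  0.0083] max [ 0.5167 -0.2362  0.1283]
last [346.2, 175.9] 0.93 1870 min [ 0.5637  0.2917 -0.002 ] max [0.6537 0.5427 0.1033]
```

View pics/crop1.png

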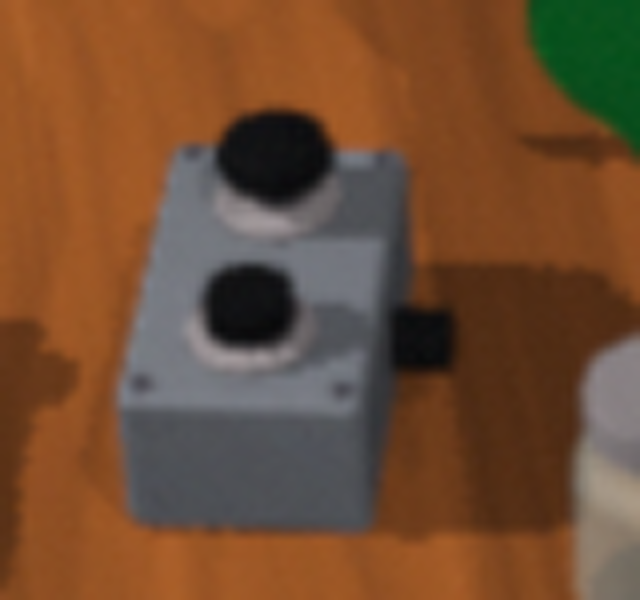

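View pics/crop2.png

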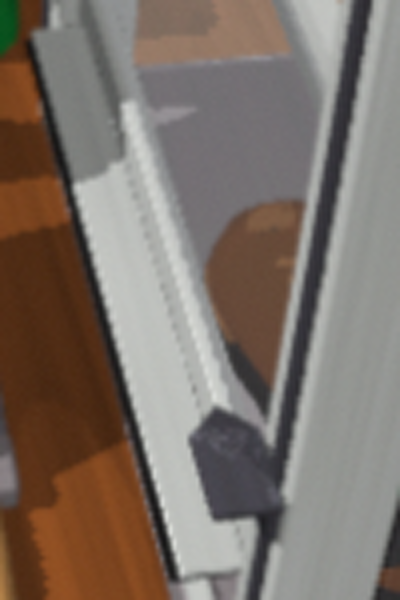

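Crop 1 confirms the grey box. The flat start button is the nearer one, at scene (281,203), and the mushroom stop is the farther one, at (284,184). Crop 2 shows the lip with its rubber edge and the pointer blade over the lip's right end. Next I'll take refined measurements.

```bash
python3 - <<'E'
from h import *
from scipy.spatial.transform import Rotation as R
np.set_printoptions(precision=4,suppress=True)
s=read_state(); print(R.from_rotvec(s["tcp_rot"]).as_matrix())
c=camera("scene")
print("start",atz(c,(281.2,203.0),.074),"stop",atz(c,(284.4,184.0),.083))
d=camera("side"); save(d,"crop3.png",(220,215,290,285),8); save(d,"crop4.png",(320,220,460,390),4)
def pts(c,n,near=None):
    m=masks_of(n,c)[0]; e=cv2.erode(m["pixels"].astype(np.uint8),np.ones((3,3)))
    v,u=np.nonzero(e); return np.array([world(c,(a,b),r=0) for a,b in zip(u,v) if c["z_map"][b,a]>0])
for cc,n in [(c,"scene"),(d,"side")]:
    P=pts(cc,"lip_plate"); 
    m=np.median(P[:,2]); t=P[abs(P[:,2]-m)<.006]; print(n,"plate",len(P),len(t),"z top med",np.median(t[:,2]), "z in xbins",[np.round(np.median(t[(t[:,1]>a)&(t[:,1]<a+.1)][:,2]),4) for a in (-.22,-.12,-.02,.08)])
    print(" front edge x by y",[(np.round(a,2),np.round(np.percentile(t[(t[:,1]>a)&(t[:,1]<a+.04)][:,0],[3,97]),4)) for a in (-.22,-.14,-.06,.02,.1)], cv2.minAreaRect((t[:,:2]*1000).astype(np.float32)))
    P=pts(cc,"pointer"); z=P[:,2]; print(" pointer",len(P),np.percentile(z,[10,30,50,70,90]),"tip marks",[ (m["at"],round(m["conf"],2)) for m in mark_of("pointer_tip",cc)], [ (m["at"],round(m["conf"],2)) for m in mark_of("lip_edge",cc)])
E
```

```text
[[-0.8921  0.4518 -0.0001]
 [ 0.4518  0.8921 -0.0001]
 [-0.     -0.0001 -1.    ]]
start [0.432  0.2766 0.074 ] stop [0.4483 0.3414 0.083 ]
scene plate 1585 1584 z top med 0.11822294241821668 z in xbins [np.float64(0.1186), np.float64(0.1182), np.float64(0.1181), np.float64(0.1178)]
 front edge x by y [(np.float64(-0.22), array([0.6107, 0.6347])), (np.float64(-0.14), array([0.6147, 0.6401])), (np.float64(-0.06), array([0.6179, 0.6433])), (np.float64(0.02), array([0.6229, 0.6475])), (np.float64(0.1), array([0.628 , 0.6507]))] ((631.48095703125, -31.656082153320312), (398.47540283203125, 29.34881019592285), 87.050048828125)
 pointer 391 [0.2419 0.2433 0.2442 0.245  0.2459] tip marks [([415.8, 302.9], 0.94)] [([383.5, 267.1], 0.78)]
side plate 1076 1076 z top med 0.11534414593728926 z in xbins [np.float64(0.1151), np.float64(0.1154), np.float64(0.1156), np.float64(0.1153)]
 front edge x by y [(np.float64(-0.22), array([0.6114, 0.6347])), (np.float64(-0.14), array([0.613, 0.639])), (np.float64(-0.06), array([0.6168, 0.6426])), (np.float64(0.02), array([0.6215, 0.6451])), (np.float64(0.1), array([0.6276, 0.6494]))] ((630.1237182617188, -34.72187805175781), (393.6474914550781, 28.58367156982422), 87.30003356933594)
 pointer 236 [0.2337 0.2403 0.241  0.2415 0.2424] tip marks [([417.0, 273.4], 0.71)] [([359.8, 275.0], 0.68)]
```

View pics/crop3.png

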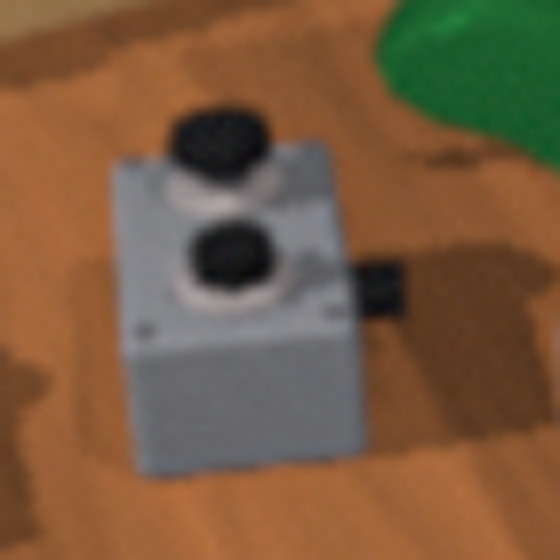

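View pics/crop4.png

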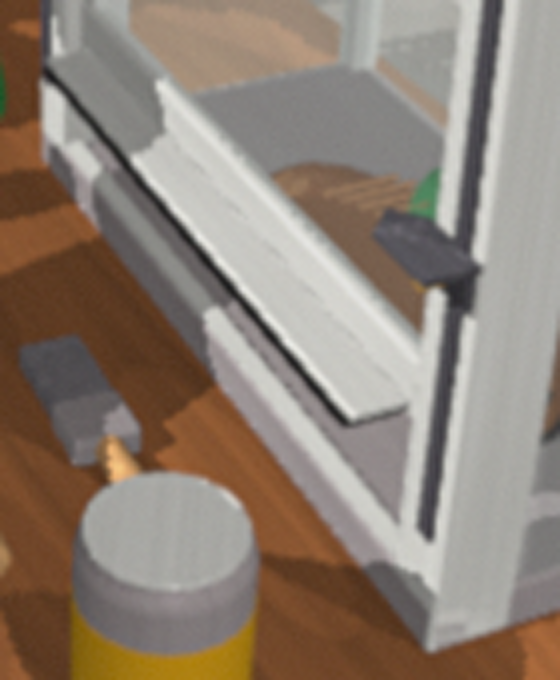

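```bash
python3 - <<'E'
from h import *
from scipy.spatial.transform import Rotation as R
np.set_printoptions(precision=4,suppress=True)
d=camera("side")
print("side start",atz(d,(249.0,247.0),.074),"stop",atz(d,(247.5,233.3),.083), depth(d,(249,247)), world(d,(249,247)))
s=read_state(); M=R.from_rotvec(s["tcp_rot"]).as_matrix()
b=np.array([.4325,.2765,.12]); print("tool units to above start",M.T@(b-s["position"])/.025)
E
```

```text
side start [0.4268 0.2651 0.074 ] stop [0.4416 0.3249 0.083 ] 1.3426021 [0.4285 0.2717 0.0701]
tool units to above start [-10.4364  -5.3153   4.4512]
```

```bash
python3 -m inch '[{"translation":[-10.4,-5.3,0],"angular":[0,0,0],"claw":1},{"translation":[-10.4,-5.3,0],"angular":[0,0,0],"claw":1},{"translation":[-10.4,-5.3,0],"angular":[0,0,0],"claw":1},{"translation":[-10.4,-5.3,2],"angular":[0,0,0],"claw":1},{"translation":[-10.4,-5.3,3.2],"angular":[0,0,0],"claw":1},{"translation":[-10.4,-5.3,3.2],"angular":[0,0,0],"claw":1},{"translation":[-10.4,-5.3,3.2],"angular":[0,0,0],"claw":1},{"translation":[-10.4,-5.3,3.2],"angular":[0,0,0],"claw":1}]'
python3 - <<'E'
from h import *
np.set_printoptions(precision=4,suppress=True)
s=read_state(); print(s["joints"],s["position"],s["tcp_rot"],s["wrist_force"])
c=camera("wrist"); save(c,"w1.png"); print(np.array(c["T"]))
for n in ["start_top","stop_top"]:
    for m in mark_of(n,c)[:3]: print(n,m["at"],round(m["conf"],2),world(c,m["at"]))
E
```

```text
clock: 2.67
position: [0.4338, 0.2727, 0.1495]
tcp_rot: [0.736, 3.054, -0.004]
wrist_force: [0.3, -1.0, -0.5]
gripper_width: -0.0001
[-0.5844  0.7358 -0.0732  1.8104  0.0901  0.6008  0.3846] [0.4338 0.2727 0.1495] [ 0.7359  3.0542 -0.0043] [ 0.3492 -1.0358 -0.5158]
[[ 0.4552 -0.8604 -0.2291  0.3761]
 [ 0.8904  0.4391  0.12    0.3028]
 [-0.0027 -0.2586  0.966   0.2927]
 [ 0.      0.      0.      1.    ]]
start_top [337.7, 235.8] 0.7 [0.4295 0.2824 0.0749]
stop_top [472.4, 210.6] 0.57 [0.4457 0.3502 0.087 ]
```

View pics/w1.png

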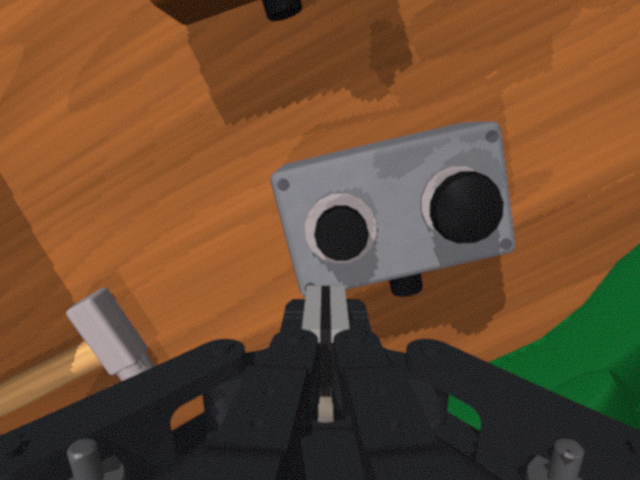

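The wrist view shows the flat start button at (341,233), just ahead of the fingertips, and the mushroom at (466,207), clear to the side.

```bash
python3 -m inch '[{"translation":[0.25,0.25,1.0],"angular":[0,0,0],"claw":1},{"translation":[0.25,0.25,2.0],"angular":[0,0,0],"claw":1},{"translation":[0.25,0.25,2.6],"angular":[0,0,0],"claw":1},{"translation":[0.25,0.25,2.6],"angular":[0,0,0],"claw":1},{"translation":[0.25,0.25,2.6],"angular":[0,0,0],"claw":1}]'
python3 - <<'E'
from h import *
np.set_printoptions(precision=4,suppress=True)
c=camera("wrist"); save(c,"w2.png")
c=camera("scene"); save(c,"s2.png",(240,150,340,240),8)
E
```

```text
clock: 3.23
position: [0.4286, 0.2865, 0.0867]
tcp_rot: [-0.728, -3.056, 0.0]
wrist_force: [0.3, -0.1, 1.3]
gripper_width: 0.0001
```

View pics/w2.png

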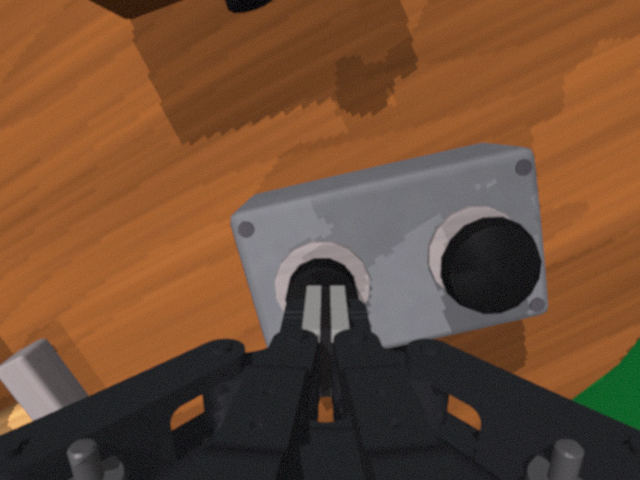

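View pics/s2.png

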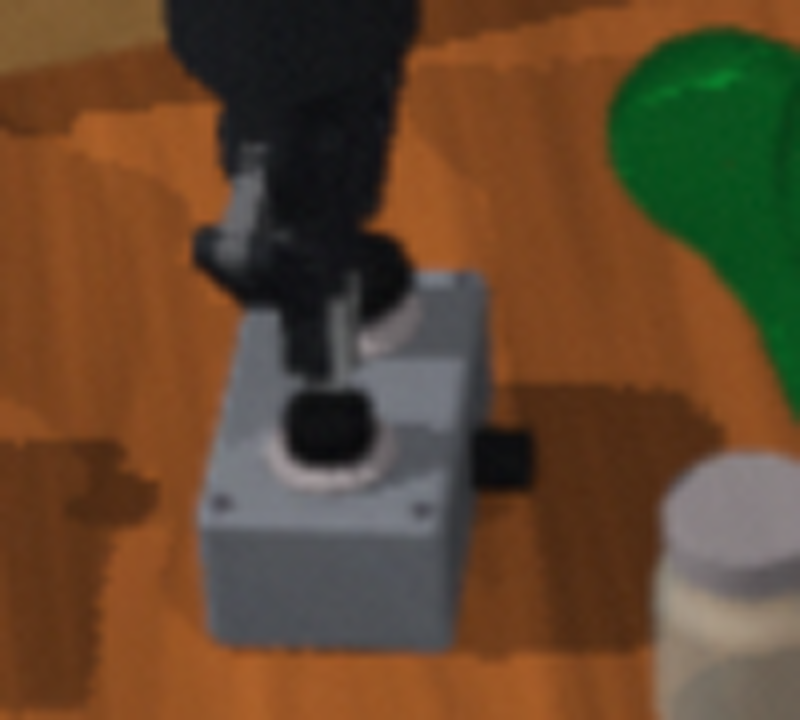

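```bash
python3 - <<'E'
from h import *
np.set_printoptions(precision=4,suppress=True)
c=camera("wrist"); s=read_state(); print(s["position"])
p=s["position"].copy(); print(proj(c,p)); 
for z in (.087,.074): print(z,proj(c,[p[0],p[1],z]))
print("collar centre",atz(c,(322,285),.060)," button front edge",atz(c,(322,258),.074),"left/right",atz(c,(288,285),.074),atz(c,(356,285),.074))
E
```

```text
[0.4294 0.2863 0.0876]
[324.7232 308.3927]
0.087 [324.7226 307.7391]
0.074 [324.7099 294.2871]
collar centre [0.4302 0.2846 0.06  ]  button front edge [0.4152 0.2923 0.074 ] left/right [0.4192 0.275  0.074 ] [0.4315 0.2993 0.074 ]
```

```bash
python3 -m inch '[{"translation":[0,0,0.4],"angular":[0,0,0],"claw":1},{"translation":[0,0,0.5],"angular":[0,0,0],"claw":1},{"translation":[0,0,0.6],"angular":[0,0,0],"claw":1},{"translation":[0,0,0.7],"angular":[0,0,0],"claw":1},{"translation":[0,0,0.7],"angular":[0,0,0],"claw":1},{"translation":[0,0,0.7],"angular":[0,0,0],"claw":1}]'
```

```text
clock: 3.88
position: [0.4292, 0.2858, 0.0689]
tcp_rot: [0.73, 3.056, 0.0]
wrist_force: [-0.1, 1.1, 4.8]
gripper_width: 0.0002
```

```bash
python3 -m inch '[{"translation":[0,0,0.1],"angular":[0,0,0],"claw":1},{"translation":[0,0,0.15],"angular":[0,0,0],"claw":1},{"translation":[0,0,0.15],"angular":[0,0,0],"claw":1},{"translation":[0,0,0.15],"angular":[0,0,0],"claw":1}]'; python3 - <<'E'
from h import *
c=camera("scene"); save(c,"s3.png",(240,150,340,240),8)
E
```

```text
clock: 4.22
position: [0.4294, 0.286, 0.0675]
tcp_rot: [0.729, 3.054, 0.003]
wrist_force: [-10.7, -5.6, 65.2]
gripper_width: 0.0001
```

View pics/s3.png

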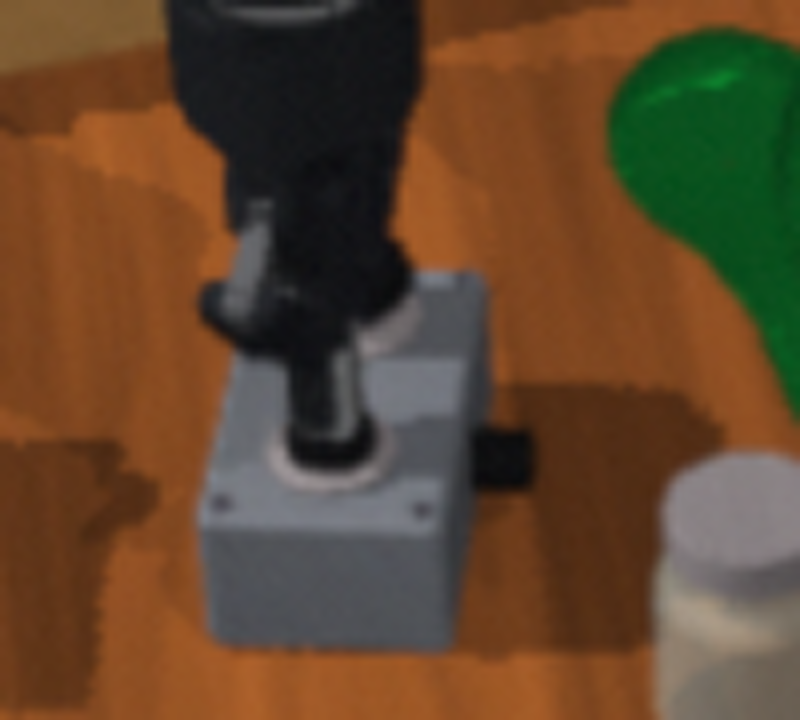

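The picture shows the start button driven right into its collar, and the force rose sharply to 65 N, so it is fully in. Now I'll retreat straight up.

```bash
python3 -m inch '[{"translation":[0,0,-1],"angular":[0,0,0],"claw":1},{"translation":[0,0,-3],"angular":[0,0,0],"claw":1},{"translation":[0,0,-5],"angular":[0,0,0],"claw":1},{"translation":[0,0,-7],"angular":[0,0,0],"claw":1},{"translation":[0,0,-8],"angular":[0,0,0],"claw":1},{"translation":[0,0,-8],"angular":[0,0,0],"claw":1},{"translation":[0,0,-8],"angular":[0,0,0],"claw":1}]'; python3 - <<'E'
from h import *
np.set_printoptions(precision=4,suppress=True)
s=read_state(); print(s["joints"],s["position"])
c=camera("scene"); save(c,"s4.png")
from scipy.spatial.transform import Rotation as R
# kin data
D=[([-1.1437,.7071,-.0276,1.485,.022,.9509],[.2597,.5127,.2308]),([-.5844,.7358,-.0732,1.8104,.0901,.6008],[.4338,.2727,.1495]),(s["joints"][:6],s["position"])]
from scipy.optimize import least_squares
for q,p in D: print(np.hypot(*p[:2]),p[2],np.arctan2(p[1],p[0])-q[0],q[1]+q[3]+q[5])
A=[];b=[]
for q,p in D:
    r=np.hypot(*p[:2]);A+= [[np.sin(q[1]),np.sin(q[1]+q[3]),0],[np.cos(q[1]),np.cos(q[1]+q[3]),1]]; b+=[r,p[2]]
print(np.linalg.lstsq(np.array(A),np.array(b),rcond=None))
E
```

```text
clock: 4.85
position: [0.4298, 0.286, 0.2678]
tcp_rot: [0.729, 3.053, 0.005]
wrist_force: [-0.5, 0.1, -0.8]
gripper_width: -0.0002
[-0.5986  0.572  -0.0898  1.6411  0.0611  0.9267  0.3909] [0.4298 0.286  0.2678]
0.5747220023628815 0.2308 2.245635162977101 3.143
0.5123941158912737 0.1495 1.1456059003916577 3.147
0.5162854875005525 0.26777110441029617 1.1858479798544799 3.1398573990276333
(array([0.5179, 0.2937, 0.0083]), array([0.]), np.int32(3), array([2.4895, 1.6676, 0.1468]))
```

View pics/s4.png

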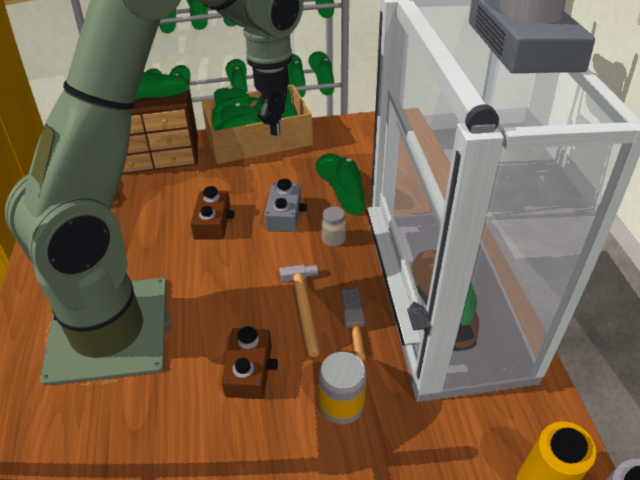

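```bash
python3 -m inch '[{"translation":[-5.3,-11.5,0],"angular":[0,0,0],"claw":1},{"translation":[-5.3,-11.5,0],"angular":[0,0,0],"claw":1},{"translation":[-5.3,-11.5,0],"angular":[0,0,0],"claw":1},{"translation":[-5.3,-11.5,0],"angular":[0,0,0],"claw":1},{"translation":[-5.3,-11.5,0],"angular":[0,0,0],"claw":1},{"translation":[-5.3,-11.5,0],"angular":[0,0,0],"claw":1},{"translation":[-5.3,-11.5,0],"angular":[0,0,0],"claw":1},{"translation":[-5.3,-11.5,0],"angular":[0,0,0],"claw":1}]'; cat > log.py <<'E'
from h import *
import json,os
np.set_printoptions(precision=4,suppress=True)
s=read_state(); print(s["joints"],s["position"],s["tcp_rot"],s["wrist_force"])
L=json.load(open("log.json")) if os.path.exists("log.json") else [[[-1.1437,.7071,-.0276,1.485,.022,.9509,-.0755],[.2597,.5127,.2308],[-0.7296,-3.0554,0.0017]],[[-.5844,.7358,-.0732,1.8104,.0901,.6008,.3846],[.4338,.2727,.1495],[.7359,3.0542,-.0043]],[[-0.5986,0.572,-0.0898,1.6411,0.0611,0.9267,0.3909],[0.4298,0.286,0.2678],[.729,3.053,.005]]]
L.append([s["joints"].tolist(),s["position"].tolist(),s["tcp_rot"].tolist()]); json.dump(L,open("log.json","w"))
E
python3 log.py; python3 - <<'E'
from h import *
np.set_printoptions(precision=4,suppress=True)
c=camera("side"); save(c,"d5.png"); c2=camera("scene"); save(c2,"s5.png"); print(world(c2,(80,243)))
E
```

```text
clock: 5.57
position: [0.4162, -0.0346, 0.2641]
tcp_rot: [-0.734, -3.053, 0.002]
wrist_force: [0.0, 0.0, -0.1]
gripper_width: 0.0
[ 0.0821  0.4353 -0.1187  1.9549  0.0742  0.7578  1.0191] [ 0.4162 -0.0346  0.2641] [-0.734  -3.0525  0.0025] [ 0.013   0.027  -0.0893]
[ 0.0557 -0.0834  0.3333]
```

View pics/d5.png

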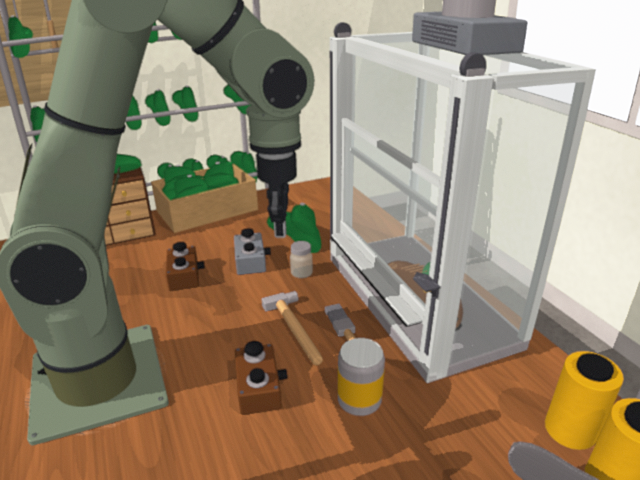

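View pics/s5.png

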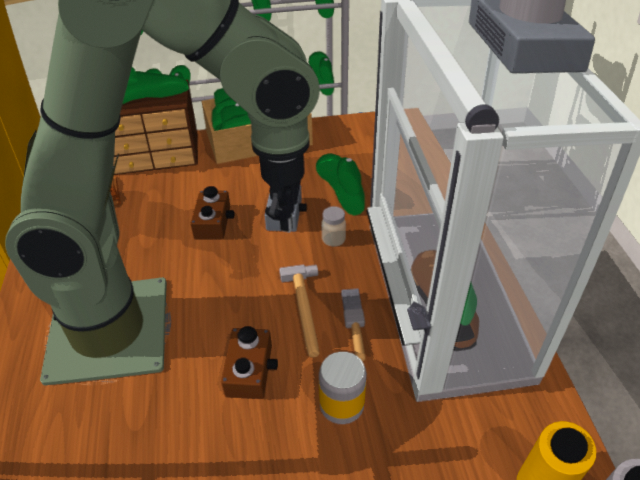

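```bash
python3 - <<'E'
from h import *
import json
from scipy.optimize import least_squares
np.set_printoptions(precision=4,suppress=True)
c=camera("side"); c2=camera("scene")
print("wrist disc",world(c,(285,85)),world(c2,(283,95)),"shoulder",world(c,(48,273)),world(c2,(50,247)))
L=json.load(open("log.json"))
from scipy.spatial.transform import Rotation as R
def Rz(a): return R.from_rotvec([0,0,a]).as_matrix()
def Ry(a): return R.from_rotvec([0,a,0]).as_matrix()
def fk(q,L,sg):
    h,l1,l2,l3,a0=L
    M=Rz(-q[0]); p=np.array([0,0,h])
    M=M@Ry(q[1]); M=M@Rz(sg[0]*q[2]); p=p+M@[0,0,l1]
    M=M@Ry(q[3]); M=M@Rz(sg[1]*q[4]); p=p+M@[0,0,l2]
    M=M@Ry(q[5]); p=p+M@[0,0,l3]
    return p, M@Rz(sg[2]*q[6]+a0)
for sg in [(a,b,d) for a in(1,-1) for b in (1,-1) for d in (1,-1)]:
    def f(x):
        r=[]
        for q,p,rv in L:
            P,M=fk(q,x,sg); E=R.from_matrix(M.T@R.from_rotvec(rv).as_matrix()).as_rotvec()
            r+=list((P-p)*10)+list(E)
        return np.array(r+[(x[0]-.33)*.3])
    best=min((least_squares(f,[.33,.45,.4,.25,a]) for a in (0,1.57,3.14,-1.57)),key=lambda o:o.cost)
    print(sg,best.cost,best.x)
E
```

```text
wrist disc [ 0.4216 -0.089   0.5691] [ 0.4228 -0.0872  0.5713] shoulder [-0.0057 -0.0798  0.3146] [-0.0004 -0.0793  0.3295]
(1, 1, 1) 1.5808066967423013 [0.3984 0.5536 0.2644 0.4394 0.4928]
(1, 1, -1) 0.09595579529544299 [0.3984 0.5536 0.2644 0.4394 1.3524]
(1, -1, 1) 1.4753469341934458 [-0.1568  0.5196  0.2913 -0.1625  0.582 ]
(1, -1, -1) 0.0734435324206624 [-0.1568  0.5196  0.2913 -0.1625  1.4414]
(-1, 1, 1) 1.3539496153114405 [-0.3201  0.5147  0.2939 -0.3323  0.6224]
(-1, 1, -1) 0.060082357157842145 [-0.3201  0.5147  0.2939 -0.3323  1.4818]
(-1, -1, 1) 1.3934040186691827 [0.4566 0.5797 0.2427 0.5337 0.7111]
(-1, -1, -1) 0.1810214939456988 [0.4566 0.5797 0.2427 0.5337 1.5707]
```

```bash
python3 -m inch '[{"translation":[1.7,-0.65,1.1],"angular":[0,0,0],"claw":1},{"translation":[1.7,-0.65,2.15],"angular":[0,0,0],"claw":1},{"translation":[1.7,-0.65,2.15],"angular":[0,0,0],"claw":1},{"translation":[1.7,-0.65,2.15],"angular":[0,0,0],"claw":1}]'; python3 log.py; python3 - <<'E'
from h import *
from scipy.spatial.transform import Rotation as R
np.set_printoptions(precision=3,suppress=True)
s=read_state();q=s["joints"];M=R.from_rotvec(s["tcp_rot"]).as_matrix()
az=-q[0]; a=q[1]+q[3]; f=np.array([np.sin(a)*np.cos(az),np.sin(a)*np.sin(az),np.cos(a)]); ft=M.T@f; print("f world",f,"f tool",ft)
L3=.306
for sg in (-1,1):
  for k in range(1,9):
    th=np.radians(6*k*sg); Rt=R.from_rotvec(ft*th); t=Rt.apply([0,0,L3])-[0,0,L3]
    print(sg,k,(t/.025),ft*np.degrees(th)/5)
E
```

```text
clock: 6.1
position: [0.3716, -0.025, 0.2106]
tcp_rot: [-0.726, -3.054, 0.001]
wrist_force: [1.3, 0.0, 0.1]
gripper_width: -0.0003
[ 0.0487  0.4731 -0.1056  2.184   0.1012  0.4918  0.9693] [ 0.3716 -0.025   0.2106] [-0.7257 -3.0536  0.0008] [1.2885 0.0445 0.0856]
f world [ 0.465 -0.023 -0.885] f tool [-0.428  0.19   0.884]
-1 1 [-0.269 -0.536 -0.015] [ 0.514 -0.228 -1.06 ]
-1 2 [-0.585 -1.044 -0.059] [ 1.027 -0.456 -2.12 ]
-1 3 [-0.946 -1.518 -0.131] [ 1.541 -0.684 -3.181]
-1 4 [-1.347 -1.953 -0.232] [ 2.055 -0.912 -4.241]
-1 5 [-1.784 -2.344 -0.36 ] [ 2.568 -1.141 -5.301]
-1 6 [-2.252 -2.687 -0.513] [ 3.082 -1.369 -6.361]
-1 7 [-2.746 -2.978 -0.69 ] [ 3.596 -1.597 -7.422]
-1 8 [-3.261 -3.214 -0.888] [ 4.109 -1.825 -8.482]
1 1 [ 0.218  0.559 -0.015] [-0.514  0.228  1.06 ]
1 2 [ 0.383  1.134 -0.059] [-1.027  0.456  2.12 ]
1 3 [ 0.492  1.72  -0.131] [-1.541  0.684  3.181]
1 4 [ 0.546  2.309 -0.232] [-2.055  0.912  4.241]
1 5 [ 0.543  2.895 -0.36 ] [-2.568  1.141  5.301]
1 6 [ 0.483  3.472 -0.513] [-3.082  1.369  6.361]
1 7 [ 0.368  4.034 -0.69 ] [-3.596  1.597  7.422]
1 8 [ 0.197  4.574 -0.888] [-4.109  1.825  8.482]
```

```bash
python3 -m inch '[{"translation":[-0.27,-0.54,-0.02],"angular":[0.51,-0.23,-1.06],"claw":1},{"translation":[-0.58,-1.04,-0.06],"angular":[1.03,-0.46,-2.12],"claw":1},{"translation":[-0.95,-1.52,-0.13],"angular":[1.54,-0.68,-3.18],"claw":1},{"translation":[-1.35,-1.95,-0.23],"angular":[2.05,-0.91,-4.24],"claw":1}]'; python3 log.py
cat > cone.py <<'E'
from h import *
import sys
from scipy.spatial.transform import Rotation as R
np.set_printoptions(precision=2,suppress=True)
s=read_state();q=s["joints"];M=R.from_rotvec(s["tcp_rot"]).as_matrix()
e=lambda ax,a: R.from_rotvec(np.array(ax)*a).as_matrix()
z=[0,0,1];y=[0,1,0]
F=e(z,-q[0])@e(y,q[1])@e(z,-q[2])@e(y,q[3]); f=F[:,2]; ft=M.T@f
print("q",q,"angle f-tool",np.arccos(ft[2]),"f",f,"tool z",M[:,2],"tool x",M[:,0])
for k in range(1,9):
    th=np.radians(-6.5*k); t=R.from_rotvec(ft*th).apply([0,0,.306])-[0,0,.306]
    print(k,t/.025,ft*np.degrees(th)/5)
E
python3 cone.py
```

```text
clock: 6.43
position: [0.3815, -0.0851, 0.218]
tcp_rot: [0.143, 3.087, -0.301]
wrist_force: [-0.4, -0.3, -0.2]
gripper_width: 0.0
[-0.0213  0.4712  0.0041  2.1831  0.4156  0.499   1.0933] [ 0.3815 -0.0851  0.218 ] [ 0.1429  3.0868 -0.3012] [-0.3632 -0.322  -0.1766]
q [-0.02  0.47  0.    2.18  0.42  0.5   1.09] angle f-tool 0.4990189313749189 f [ 0.47  0.01 -0.88] tool z [ 0.03 -0.19 -0.98] tool x [-1.    0.09 -0.05]
1 [-0.33 -0.57 -0.02] [ 0.55 -0.29 -1.14]
2 [-0.72 -1.11 -0.07] [ 1.11 -0.57 -2.28]
3 [-1.16 -1.6  -0.16] [ 1.66 -0.86 -3.42]
4 [-1.64 -2.04 -0.28] [ 2.21 -1.14 -4.57]
5 [-2.16 -2.43 -0.44] [ 2.76 -1.43 -5.71]
6 [-2.71 -2.75 -0.62] [ 3.32 -1.72 -6.85]
7 [-3.29 -3.   -0.84] [ 3.87 -2.   -7.99]
8 [-3.88 -3.19 -1.08] [ 4.42 -2.29 -9.13]
```

```bash
python3 -m inch '[{"translation":[-0.33,-0.57,-0.02],"angular":[0.55,-0.29,-1.14],"claw":1},{"translation":[-0.72,-1.11,-0.07],"angular":[1.11,-0.57,-2.28],"claw":1},{"translation":[-1.16,-1.6,-0.16],"angular":[1.66,-0.86,-3.42],"claw":1},{"translation":[-1.64,-2.04,-0.28],"angular":[2.21,-1.14,-4.57],"claw":1},{"translation":[-2.16,-2.43,-0.44],"angular":[2.76,-1.43,-5.71],"claw":1},{"translation":[-2.71,-2.75,-0.62],"angular":[3.32,-1.72,-6.85],"claw":1},{"translation":[-3.29,-3.0,-0.84],"angular":[3.87,-2.0,-7.99],"claw":1},{"translation":[-3.88,-3.19,-1.08],"angular":[4.42,-2.29,-9.13],"claw":1}]'; python3 log.py;python3 cone.py
```

```text
clock: 7.1
position: [0.4701, -0.1666, 0.2645]
tcp_rot: [-1.046, 2.686, -0.859]
wrist_force: [1.0, -1.1, -0.3]
gripper_width: -0.0001
[-0.2202  0.4927  0.32    2.193   1.263   0.3331  1.1635] [ 0.4701 -0.1666  0.2645] [-1.0457  2.6856 -0.8585] [ 1.0425 -1.1344 -0.2628]
q [-0.22  0.49  0.32  2.19  1.26  0.33  1.16] angle f-tool 0.3330813539345003 f [ 0.45 -0.16 -0.88] tool z [ 0.32 -0.46 -0.83] tool x [-0.75 -0.66  0.08]
1 [-0.2  -0.41 -0.01] [ 0.39 -0.17 -1.23]
2 [-0.45 -0.79 -0.03] [ 0.78 -0.34 -2.46]
3 [-0.73 -1.14 -0.08] [ 1.17 -0.51 -3.69]
4 [-1.05 -1.46 -0.13] [ 1.56 -0.67 -4.91]
5 [-1.4  -1.74 -0.2 ] [ 1.95 -0.84 -6.14]
6 [-1.77 -1.98 -0.29] [ 2.34 -1.01 -7.37]
7 [-2.17 -2.17 -0.39] [ 2.73 -1.18 -8.6 ]
8 [-2.58 -2.32 -0.5 ] [ 3.12 -1.35 -9.83]
```

```bash
cat > goto.py <<'E'
# usage: goto.py x y z alpha_deg yaw_deg step_deg  : rows toward target pose (TCP xyz, pitch below horizontal)
from h import *
import sys
from scipy.spatial.transform import Rotation as R
np.set_printoptions(precision=2,suppress=True)
a=list(map(float,sys.argv[1:])); s=read_state(); M=R.from_rotvec(s["tcp_rot"]).as_matrix()
al,yw=np.radians(a[3]),np.radians(a[4])
h=np.array([np.cos(yw),np.sin(yw),0]); up=np.array([0,0,1.])
z=np.cos(al)*h-np.sin(al)*up; x=np.sin(al)*h+np.cos(al)*up; y=np.cross(z,x)
Rt=np.stack([x,y,z],1); rv=R.from_matrix(M.T@Rt).as_rotvec(); ang=np.degrees(np.linalg.norm(rv))
p0=s["position"]; w0=p0-.306*M[:,2]; w1=np.array(a[:3])-.306*z
n=max(int(np.ceil(ang/a[5])),int(np.ceil(np.linalg.norm(w1-w0)/.035)),1)
print("angle",ang,"rows",n,"tcp dist",np.linalg.norm(np.array(a[:3])-p0),"w0",w0,"w1",w1)
for k in range(1,min(n,8)+1):
    f=k/n; Rk=R.from_rotvec(rv*f).as_matrix(); wk=w0+(w1-w0)*f
    pk=wk+.306*(M@Rk)[:,2]
    print(k,M.T@(pk-p0)/.025,np.degrees(rv*f)/5, "world",np.round(pk,3))
E
python3 goto.py .59 -.03 .32 36 -3 6.5
```

```text
angle 125.44661735930764 rows 20 tcp dist 0.19002193125015698 w0 [ 0.37 -0.03  0.52] w1 [ 0.34 -0.02  0.5 ]
1 [-0.12 -0.43 -0.01] [ 0.47 -0.12 -1.16] world [ 0.48 -0.17  0.27]
2 [-0.29 -0.84 -0.04] [ 0.94 -0.24 -2.31] world [ 0.49 -0.17  0.28]
3 [-0.51 -1.23 -0.09] [ 1.41 -0.36 -3.47] world [ 0.5  -0.18  0.28]
4 [-0.77 -1.59 -0.16] [ 1.88 -0.47 -4.63] world [ 0.51 -0.18  0.29]
5 [-1.06 -1.91 -0.25] [ 2.36 -0.59 -5.78] world [ 0.52 -0.17  0.29]
6 [-1.4  -2.19 -0.36] [ 2.83 -0.71 -6.94] world [ 0.53 -0.17  0.3 ]
7 [-1.77 -2.43 -0.49] [ 3.3  -0.83 -8.1 ] world [ 0.54 -0.17  0.3 ]
8 [-2.16 -2.62 -0.64] [ 3.77 -0.95 -9.25] world [ 0.54 -0.16  0.31]
```

```bash
python3 -m inch '[{"translation":[-0.12,-0.43,-0.01],"angular":[0.47,-0.12,-1.16],"claw":1},{"translation":[-0.29,-0.84,-0.04],"angular":[0.94,-0.24,-2.31],"claw":1},{"translation":[-0.51,-1.23,-0.09],"angular":[1.41,-0.36,-3.47],"claw":1},{"translation":[-0.77,-1.59,-0.16],"angular":[1.88,-0.47,-4.63],"claw":1},{"translation":[-1.06,-1.91,-0.25],"angular":[2.36,-0.59,-5.78],"claw":1},{"translation":[-1.4,-2.19,-0.36],"angular":[2.83,-0.71,-6.94],"claw":1},{"translation":[-1.77,-2.43,-0.49],"angular":[3.3,-0.83,-8.1],"claw":1},{"translation":[-2.16,-2.62,-0.64],"angular":[3.77,-0.95,-9.25],"claw":1}]'; python3 log.py;python3 goto.py .59 -.03 .32 36 -3 6.5
```

```text
clock: 7.77
position: [0.5441, -0.1627, 0.3103]
tcp_rot: [-2.029, 1.908, -1.265]
wrist_force: [0.0, 0.3, -0.8]
gripper_width: -0.0001
[-0.1733  0.4863  0.2281  2.2447  2.2062  0.4786  1.0739] [ 0.5441 -0.1627  0.3103] [-2.0288  1.9078 -1.2647] [ 0.0442  0.2908 -0.8164]
angle 75.28369392702972 rows 12 tcp dist 0.1407479656171997 w0 [ 0.36 -0.02  0.51] w1 [ 0.34 -0.02  0.5 ]
1 [-0.18 -0.43 -0.03] [ 0.47 -0.12 -1.16] world [ 0.55 -0.16  0.32]
2 [-0.41 -0.84 -0.08] [ 0.94 -0.24 -2.31] world [ 0.56 -0.15  0.32]
3 [-0.68 -1.22 -0.16] [ 1.41 -0.36 -3.47] world [ 0.57 -0.14  0.32]
4 [-1.   -1.58 -0.25] [ 1.88 -0.48 -4.63] world [ 0.57 -0.13  0.33]
5 [-1.36 -1.9  -0.37] [ 2.35 -0.6  -5.79] world [ 0.58 -0.12  0.33]
6 [-1.75 -2.18 -0.5 ] [ 2.82 -0.73 -6.94] world [ 0.58 -0.11  0.33]
7 [-2.17 -2.42 -0.65] [ 3.28 -0.85 -8.1 ] world [ 0.59 -0.1   0.33]
8 [-2.62 -2.61 -0.81] [ 3.75 -0.97 -9.26] world [ 0.59 -0.08  0.33]
```

```bash
python3 -m inch '[{"translation":[-0.18,-0.43,-0.03],"angular":[0.47,-0.12,-1.16],"claw":1},{"translation":[-0.41,-0.84,-0.08],"angular":[0.94,-0.24,-2.31],"claw":1},{"translation":[-0.68,-1.22,-0.16],"angular":[1.41,-0.36,-3.47],"claw":1},{"translation":[-1.0,-1.58,-0.25],"angular":[1.88,-0.48,-4.63],"claw":1},{"translation":[-1.36,-1.9,-0.37],"angular":[2.35,-0.6,-5.79],"claw":1},{"translation":[-1.75,-2.18,-0.5],"angular":[2.82,-0.73,-6.94],"claw":1},{"translation":[-2.17,-2.42,-0.65],"angular":[3.28,-0.85,-8.1],"claw":1},{"translation":[-2.62,-2.61,-0.81],"angular":[3.75,-0.97,-9.26],"claw":1}]'; python3 log.py;python3 goto.py .57 -.03 .28 36 -3 6.5
```

```text
clock: 8.43
position: [0.5916, -0.0823, 0.3284]
tcp_rot: [-2.671, 0.745, -1.445]
wrist_force: [-0.4, -0.8, 0.1]
gripper_width: 0.0002
[-0.1027  0.4822  0.1027  2.2924  2.7964  0.5946  1.3778] [ 0.5916 -0.0823  0.3284] [-2.6714  0.7447 -1.4453] [-0.3508 -0.8281  0.0712]
angle 25.129884994132595 rows 4 tcp dist 0.074469746566188 w0 [ 0.35 -0.02  0.5 ] w1 [ 0.32 -0.02  0.46]
1 [-0.63 -0.3   0.03] [ 0.47 -0.12 -1.16] world [ 0.59 -0.07  0.32]
2 [-1.3  -0.58  0.04] [ 0.93 -0.24 -2.32] world [ 0.58 -0.06  0.31]
3 [-2.02 -0.83  0.02] [ 1.4  -0.36 -3.48] world [ 0.58 -0.04  0.29]
4 [-2.78 -1.06 -0.01] [ 1.87 -0.48 -4.64] world [ 0.57 -0.03  0.28]
```

```bash
python3 goto.py .585 -.03 .28 42 -3 6.5
```

```text
angle 26.38241158425805 rows 5 tcp dist 0.07158201533627374 w0 [ 0.35 -0.02  0.5 ] w1 [ 0.36 -0.02  0.48]
1 [-0.46 -0.33  0.13] [ 0.32 -0.33 -0.95] world [ 0.59 -0.07  0.32]
2 [-0.94 -0.63  0.25] [ 0.65 -0.67 -1.89] world [ 0.59 -0.06  0.31]
3 [-1.45 -0.89  0.34] [ 0.97 -1.   -2.84] world [ 0.59 -0.05  0.3 ]
4 [-1.97 -1.11  0.41] [ 1.3  -1.33 -3.79] world [ 0.59 -0.04  0.29]
5 [-2.51 -1.3   0.47] [ 1.62 -1.67 -4.74] world [ 0.58 -0.03  0.28]
```

```bash
python3 -m inch '[{"translation":[-0.46,-0.33,0.13],"angular":[0.32,-0.33,-0.95],"claw":1},{"translation":[-0.94,-0.63,0.25],"angular":[0.65,-0.67,-1.89],"claw":1},{"translation":[-1.45,-0.89,0.34],"angular":[0.97,-1.0,-2.84],"claw":1},{"translation":[-1.97,-1.11,0.41],"angular":[1.3,-1.33,-3.79],"claw":1},{"translation":[-2.51,-1.3,0.47],"angular":[1.62,-1.67,-4.74],"claw":1},{"translation":[-2.51,-1.3,0.47],"angular":[1.62,-1.67,-4.74],"claw":1},{"translation":[-2.51,-1.3,0.47],"angular":[1.62,-1.67,-4.74],"claw":1}]'; python3 log.py;python3 goto.py .585 -.03 .075 42 -3 6.5; python3 - <<'E'
from h import *
np.set_printoptions(precision=4,suppress=True)
c=camera("scene"); save(c,"s6.png"); c=camera("wrist"); save(c,"w6.png")
for n in ["lip_edge","pointer_tip"]: print(n,[(m["at"],round(m["conf"],2),world(c,m["at"])) for m in mark_of(n,c)])
E
```

```text
clock: 9.02
position: [0.5844, -0.031, 0.2792]
tcp_rot: [2.852, -0.088, 1.266]
wrist_force: [0.0, -0.2, 0.1]
gripper_width: 0.0003
[-0.0702  0.5335  0.0546  2.2938  3.0612  0.5195  1.5612] [ 0.5844 -0.031   0.2792] [ 2.8516 -0.0878  1.2663] [ 0.0449 -0.2273  0.0947]
angle 0.4979075410104552 rows 6 tcp dist 0.20423466917514901 w0 [ 0.36 -0.02  0.48] w1 [ 0.36 -0.02  0.28]
1 [-1.01 -0.    0.92] [ 0.    0.   -0.02] world [ 0.58 -0.03  0.24]
2 [-2.01 -0.    1.83] [ 0.01  0.01 -0.03] world [ 0.58 -0.03  0.21]
3 [-3.02 -0.    2.75] [ 0.01  0.01 -0.05] world [ 0.58 -0.03  0.18]
4 [-4.03 -0.    3.66] [ 0.02  0.02 -0.06] world [ 0.58 -0.03  0.14]
5 [-5.04 -0.    4.58] [ 0.02  0.02 -0.08] world [ 0.58 -0.03  0.11]
6 [-6.04 -0.01  5.5 ] [ 0.03  0.02 -0.09] world [ 0.58 -0.03  0.07]
lip_edge []
pointer_tip []
```

View pics/s6.png

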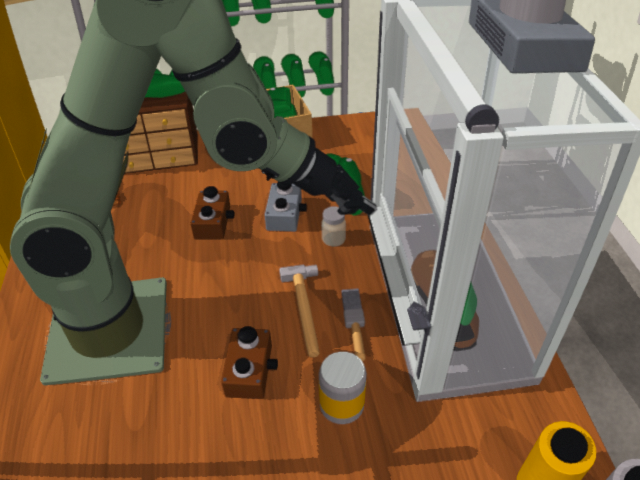

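View pics/w6.png

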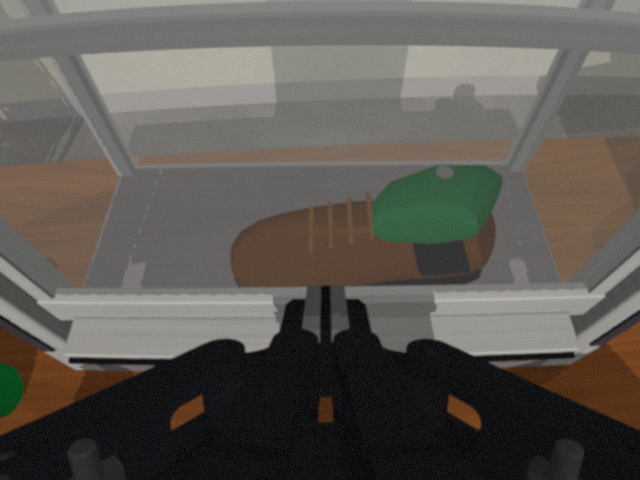

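The scene picture shows the gripper tilted at the window with its tip at about (375,210), in front of the lip. In the wrist view the lip runs from (65,358) to (585,352), centred on the fingers. Next I'll go down in front of the lip.

```bash
python3 -m inch '[{"translation":[-1.01,0,0.92],"angular":[0,0,0],"claw":1},{"translation":[-2.01,0,1.83],"angular":[0,0,0],"claw":1},{"translation":[-3.02,0,2.75],"angular":[0,0,0],"claw":1},{"translation":[-4.03,0,3.66],"angular":[0,0,0],"claw":1},{"translation":[-5.1,0,4.6],"angular":[0,0,0],"claw":1},{"translation":[-6.2,0,5.6],"angular":[0,0,0],"claw":1},{"translation":[-6.2,0,5.6],"angular":[0,0,0],"claw":1},{"translation":[-6.2,0,5.6],"angular":[0,0,0],"claw":1}]'; python3 log.py;python3 goto.py .628 -.032 .076 33 -3 6.5; python3 - <<'E'
from h import *
np.set_printoptions(precision=4,suppress=True)
c=camera("side"); save(c,"d7.png",(240,180,480,360),3); c=camera("wrist"); save(c,"w7.png")
E
```

```text
clock: 9.88
position: [0.5812, -0.0308, 0.0679]
tcp_rot: [2.855, -0.085, 1.255]
wrist_force: [-0.0, -0.4, 1.6]
gripper_width: 0.0002
[-0.0322  1.1118 -0.0105  2.4336  3.0618  1.231   1.538 ] [ 0.5812 -0.0308  0.0679] [ 2.8554 -0.0852  1.2545] [-0.026  -0.3936  1.5974]
angle 9.573603353096845 rows 2 tcp dist 0.04749902971473867 w0 [ 0.36 -0.02  0.27] w1 [ 0.37 -0.02  0.24]
1 [ 0.76 -0.03  0.62] [ 0.02  0.96 -0.03] world [ 0.6  -0.03  0.07]
2 [ 1.51 -0.06  1.16] [ 0.04  1.91 -0.06] world [ 0.63 -0.03  0.08]
```

View pics/d7.png

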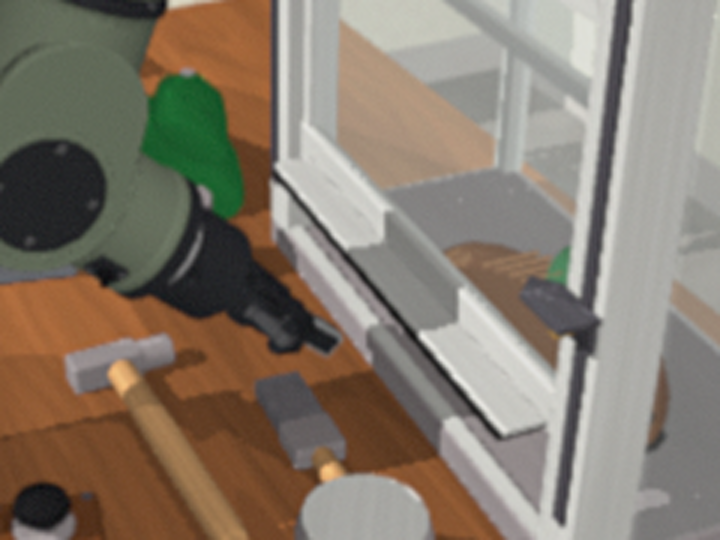

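View pics/w7.png

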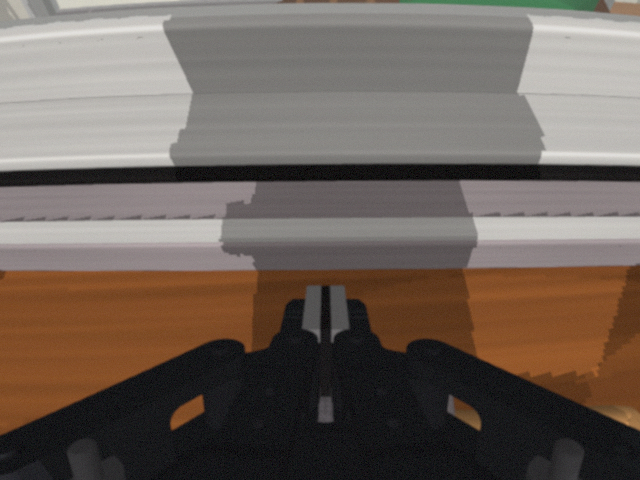

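```bash
python3 -m inch '[{"translation":[0.54,0,0.6],"angular":[0,0,0],"claw":1},{"translation":[1.07,0,1.19],"angular":[0,0,0],"claw":1},{"translation":[1.3,-0.03,1.2],"angular":[0.02,1.0,-0.03],"claw":1},{"translation":[1.5,-0.06,1.16],"angular":[0.04,1.9,-0.06],"claw":1},{"translation":[1.5,-0.06,1.16],"angular":[0.04,1.9,-0.06],"claw":1},{"translation":[1.5,-0.06,1.16],"angular":[0.04,1.9,-0.06],"claw":1}]'; python3 log.py; python3 - <<'E'
from h import *
np.set_printoptions(precision=4,suppress=True)
c=camera("side"); save(c,"d8.png",(240,180,480,360),3); c=camera("wrist"); save(c,"w8.png")
E
```

```text
clock: 10.48
position: [0.6289, -0.0318, 0.0791]
tcp_rot: [2.738, -0.072, 1.489]
wrist_force: [-0.5, 0.0, -0.1]
gripper_width: 0.0002
[-0.03    1.1725 -0.0086  2.3626  3.0646  1.3892  1.5443] [ 0.6289 -0.0318  0.0791] [ 2.7376 -0.0719  1.4892] [-0.4774  0.0233 -0.1333]
```

View pics/d8.png

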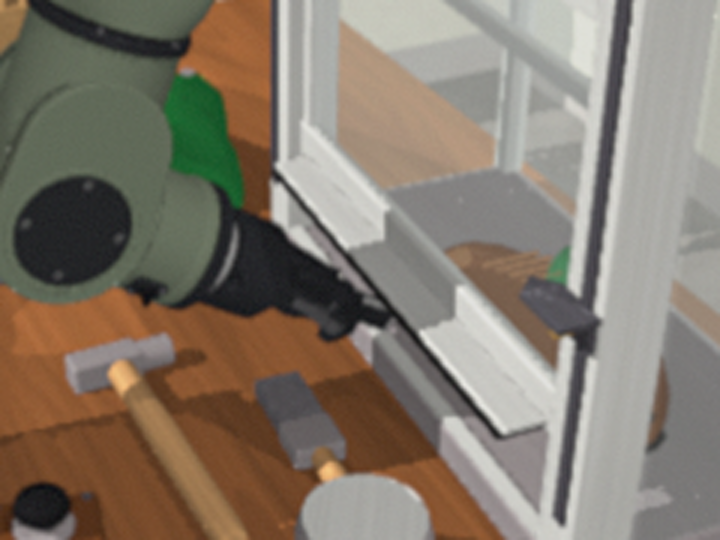

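View pics/w8.png

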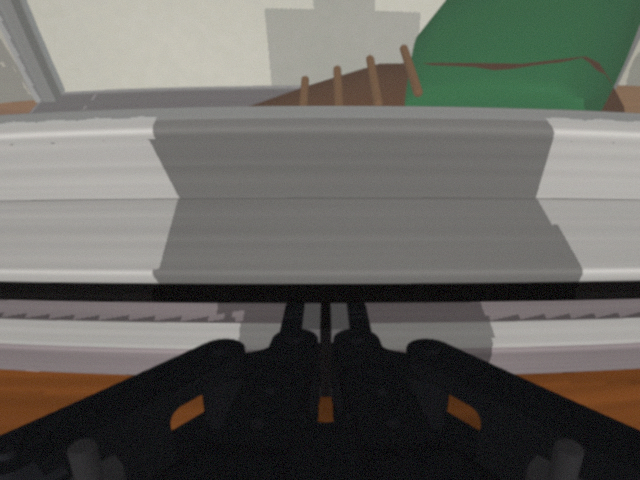

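Both views show the shut fingers under the rubber edge (wrist row ~302), about 13 mm in. I'll work out the exact "up" direction in tool axes.

```bash
python3 - <<'E'
from h import *
from scipy.spatial.transform import Rotation as R
np.set_printoptions(precision=4,suppress=True)
s=read_state(); M=R.from_rotvec(s["tcp_rot"]).as_matrix(); print(M, M.T@[0,0,1])
E
```

```text
[[ 0.5424 -0.0522  0.8385]
 [-0.0289 -0.9986 -0.0434]
 [ 0.8396 -0.0007 -0.5432]] [ 0.8396 -0.0007 -0.5432]
```

```bash
python3 -m inch '[{"translation":[0.29,0,-0.04],"angular":[0,0,0],"claw":1},{"translation":[0.5,0,-0.18],"angular":[0,0,0],"claw":1},{"translation":[0.75,0,-0.34],"angular":[0,0,0],"claw":1},{"translation":[1.09,0,-0.56],"angular":[0,0,0],"claw":1},{"translation":[1.43,0,-0.78],"angular":[0,0,0],"claw":1},{"translation":[1.76,0,-1.0],"angular":[0,0,0],"claw":1},{"translation":[1.93,0,-1.11],"angular":[0,0,0],"claw":1},{"translation":[2.01,0,-1.16],"angular":[0,0,0],"claw":1}]'; python3 log.py; cat > meas.py <<'E'
from h import *
np.set_printoptions(precision=4,suppress=True)
import sys
tag=sys.argv[1]
def plane(c,n):
    ms=masks_of(n,c)
    if not ms: return None
    e=cv2.erode(ms[0]["pixels"].astype(np.uint8),np.ones((3,3))); v,u=np.nonzero(e)
    P=np.array([world(c,(a,b),r=0) for a,b in zip(u,v) if c["z_map"][b,a]>0])
    return P
for n in ["scene","side"]:
    c=camera(n); save(c,f"{n[:2]}{tag}.png",(340,180,500,340) if n=="side" else (350,190,480,350),4 if n=="scene" else 3.75)
    P=plane(c,"lip_plate"); Q=plane(c,"pointer")
    if P is not None and len(P):
        m=np.median(P[:,2]); t=P[abs(P[:,2]-m)<.006]; r=t[t[:,1]<-.1]
        print(n,"plate",len(t),"med",np.median(t[:,2]),"right part",len(r),np.median(r[:,2]) if len(r) else 0)
    if Q is not None and len(Q):
        h=np.histogram(Q[:,2],bins=np.arange(.2,.27,.002)); k=h[0].argmax(); t=Q[abs(Q[:,2]-h[1][k]-.001)<.004]; print("  pointer top",len(t),np.median(t[:,2]))
    print("  marks",[(k,[(m["at"],round(m["conf"],2),world(c,m["at"])) for m in mark_of(k,c)]) for k in("lip_edge","pointer_tip")])
E
python3 meas.py 9
```

```text
clock: 11.25
position: [0.6315, -0.032, 0.1364]
tcp_rot: [2.737, -0.072, 1.49]
wrist_force: [-2.4, 0.3, -4.7]
gripper_width: -0.0003
[-0.0339  1.0218 -0.0002  2.3742  3.0658  1.2507  1.5475] [ 0.6315 -0.032   0.1364] [ 2.7371 -0.0717  1.4902] [-2.3759  0.3046 -4.698 ]
scene plate 1548 med 0.17226428156799345 right part 496 0.1726557863096691
  pointer top 342 0.24430810174873063
  marks [('lip_edge', [([385.9, 251.4], 0.76, array([ 0.6163, -0.0346,  0.1689]))]), ('pointer_tip', [([340.2, 405.7], 0.62, array([ 0.4691, -0.3104,  0.0708])), ([425.1, 316.4], 0.47, array([ 0.6185, -0.2707,  0.2432]))])]
side plate 1182 med 0.16975337894255726 right part 538 0.16964577921627327
  pointer top 218 0.241111677950955
  marks [('lip_edge', [([360.5, 254.9], 0.66, array([ 0.6053, -0.0296,  0.1647]))]), ('pointer_tip', [([416.6, 270.5], 0.79, array([ 0.6447, -0.1887,  0.2056])), ([303.6, 272.2], 0.64, array([0.5452, 0.1705, 0.0164]))])]
```

```bash
ls pics
```

```text
crop1.png
crop2.png
crop3.png
crop4.png
d5.png
d7.png
d8.png
s2.png
s3.png
s4.png
s5.png
s6.png
sc9.png
scene0.png
si9.png
side0.png
w1.png
w2.png
w6.png
w7.png
w8.png
```

View pics/si9.png

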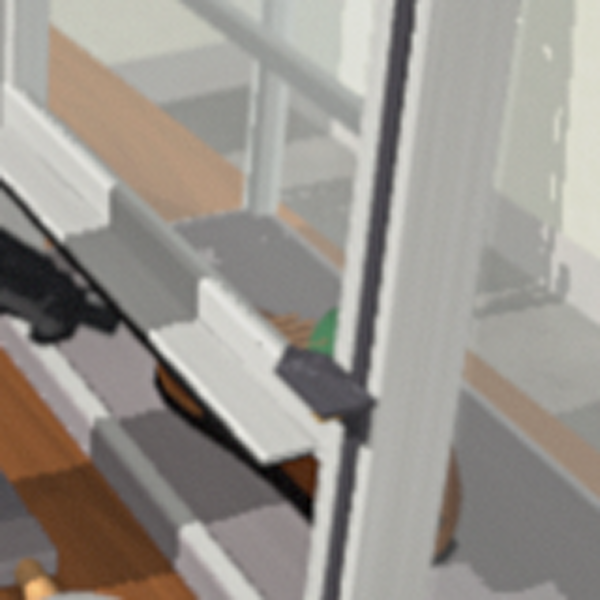

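View pics/sc9.png

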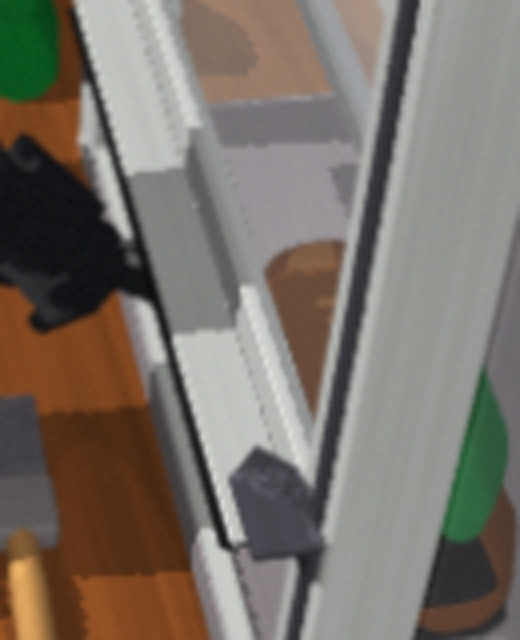

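The lip has risen 54 mm and both cameras agree. It has about 75 mm still to go. The force is 4.7 N, which is the sash friction. I'll do most of the rest now, slowing at the end.

```bash
python3 -m inch '[{"translation":[0.27,0,-0.17],"angular":[0,0,0],"claw":1},{"translation":[0.6,0,-0.39],"angular":[0,0,0],"claw":1},{"translation":[0.94,0,-0.61],"angular":[0,0,0],"claw":1},{"translation":[1.28,0,-0.83],"angular":[0,0,0],"claw":1},{"translation":[1.61,0,-1.04],"angular":[0,0,0],"claw":1},{"translation":[1.85,0,-1.2],"angular":[0,0,0],"claw":1},{"translation":[1.93,0,-1.25],"angular":[0,0,0],"claw":1},{"translation":[1.95,0,-1.26],"angular":[0,0,0],"claw":1}]'; python3 log.py; python3 meas.py 10
```

```text
clock: 12.42
position: [0.6313, -0.032, 0.1936]
tcp_rot: [2.737, -0.071, 1.49]
wrist_force: [-4.1, 1.8, -1.1]
gripper_width: -0.0003
[-0.0397  0.8671  0.0103  2.3642  3.0662  1.0857  1.5527] [ 0.6313 -0.032   0.1936] [ 2.7372 -0.0715  1.4899] [-4.0627  1.8298 -1.131 ]
scene plate 1914 med 0.22944766077046536 right part 787 0.2295341587485027
  pointer top 365 0.24426452220703787
  marks [('lip_edge', [([386.7, 226.9], 0.79, array([ 0.6165, -0.0254,  0.2276]))]), ('pointer_tip', [([416.2, 305.7], 0.57, array([ 0.6097, -0.2471,  0.2453]))])]
side plate 1045 med 0.22700623577120704 right part 454 0.22693216608579314
  pointer top 220 0.2411394117089246
  marks [('lip_edge', [([364.9, 233.3], 0.59, array([ 0.6122, -0.0335,  0.2204])), ([385.1, 228.1], 0.51, array([ 0.647 , -0.0592,  0.2377]))]), ('pointer_tip', [([417.5, 273.7], 0.79, array([ 0.6059, -0.2444,  0.2421])), ([248.7, 243.6], 0.6, array([0.4323, 0.2862, 0.0723]))])]
```

View pics/si10.png

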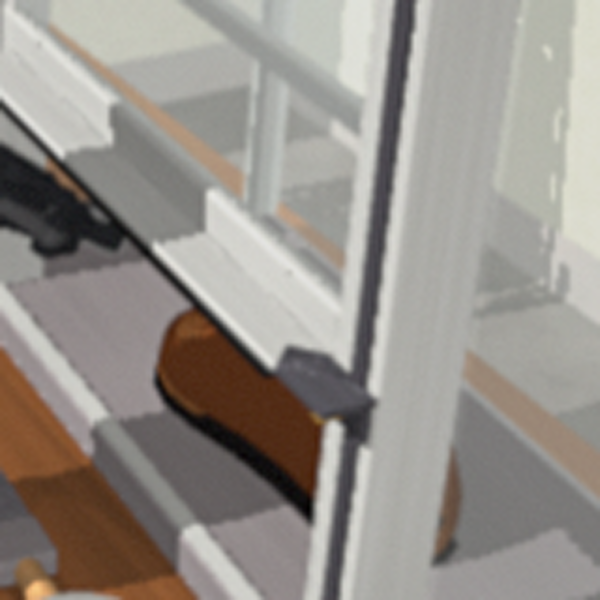

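View pics/sc10.png

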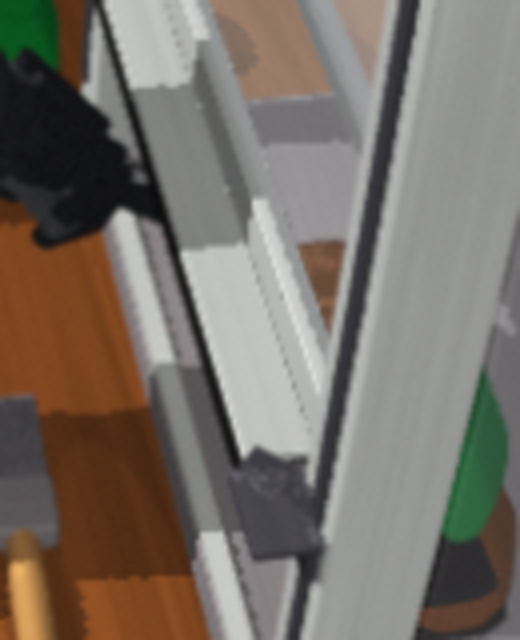

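Both cameras put the remaining rise at about 17.5 mm. I'll do 13 mm slowly, then re-measure.

```bash
python3 -m inch '[{"translation":[0.07,0,-0.04],"angular":[0,0,0],"claw":1},{"translation":[0.15,0,-0.1],"angular":[0,0,0],"claw":1},{"translation":[0.23,0,-0.15],"angular":[0,0,0],"claw":1},{"translation":[0.31,0,-0.2],"angular":[0,0,0],"claw":1},{"translation":[0.38,0,-0.25],"angular":[0,0,0],"claw":1},{"translation":[0.42,0,-0.27],"angular":[0,0,0],"claw":1},{"translation":[0.44,0,-0.28],"angular":[0,0,0],"claw":1},{"translation":[0.44,0,-0.28],"angular":[0,0,0],"claw":1}]'; python3 log.py; python3 meas.py 11
```

```text
clock: 13.58
position: [0.6315, -0.032, 0.2062]
tcp_rot: [2.737, -0.072, 1.489]
wrist_force: [-4.3, 0.7, -2.3]
gripper_width: 0.0001
[-0.0411  0.8327  0.0131  2.3571  3.0661  1.0438  1.5544] [ 0.6315 -0.032   0.2062] [ 2.7374 -0.0716  1.4894] [-4.3084  0.7018 -2.3038]
scene plate 1894 med 0.24214692075702826 right part 807 0.24226343292648755
  pointer top 369 0.24416157614178813
  marks [('lip_edge', [([388.0, 224.3], 0.79, array([ 0.6167, -0.0316,  0.2398]))]), ('pointer_tip', [([413.6, 302.1], 0.87, array([ 0.6081, -0.2375,  0.2439])), ([355.9, 330.0], 0.42, array([ 0.5424, -0.1083,  0.0206])), ([389.6, 223.8], 0.37, array([ 0.6194, -0.033 ,  0.2418]))])]
side plate 1131 med 0.23955883290730917 right part 522 0.2394532666308053
  pointer top 0 nan
  marks [('lip_edge', [([362.0, 227.7], 0.69, array([ 0.6028, -0.0365,  0.2379]))]), ('pointer_tip', [([415.1, 273.0], 0.73, array([ 0.6099, -0.2315,  0.2348]))])]
  return _methods._mean(a, axis=axis, dtype=dtype,
  ret = ret.dtype.type(ret / rcount)
```

View pics/si11.png

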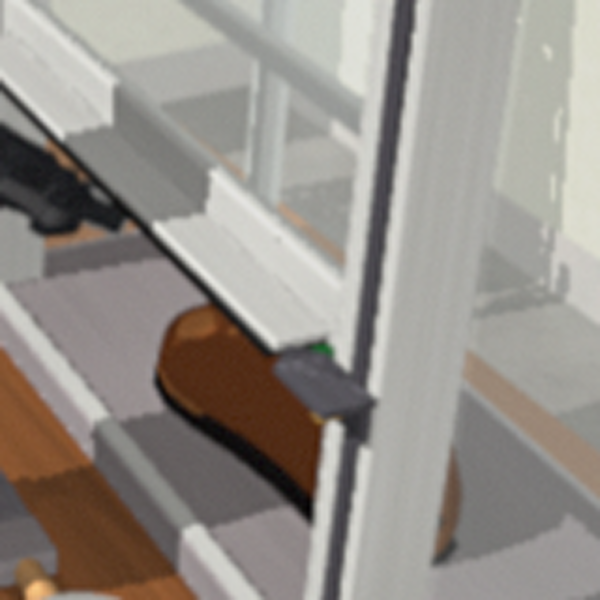

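Remaining is 4.6–5 mm (lip top to blade top ~1.8 mm, plus 3 mm for the half-thicknesses). One small final push.

```bash
python3 -m inch '[{"translation":[0.05,0,-0.03],"angular":[0,0,0],"claw":1},{"translation":[0.1,0,-0.06],"angular":[0,0,0],"claw":1},{"translation":[0.14,0,-0.09],"angular":[0,0,0],"claw":1},{"translation":[0.165,0,-0.105],"angular":[0,0,0],"claw":1},{"translation":[0.165,0,-0.105],"angular":[0,0,0],"claw":1},{"translation":[0.165,0,-0.105],"angular":[0,0,0],"claw":1}]'; python3 log.py; python3 meas.py 12
```

```text
clock: 14.58
position: [0.6316, -0.032, 0.2112]
tcp_rot: [2.737, -0.072, 1.49]
wrist_force: [-5.2, 0.7, -3.3]
gripper_width: 0.0003
[-0.0417  0.8195  0.0141  2.3539  3.066   1.0278  1.5551] [ 0.6316 -0.032   0.2112] [ 2.7372 -0.0715  1.4899] [-5.1773  0.6888 -3.3296]
scene plate 2081 med 0.24716448238954092 right part 907 0.2472682792419043
  pointer top 358 0.24429311751800853
  marks [('lip_edge', [([388.8, 222.7], 0.7, array([ 0.6172, -0.0342,  0.2461]))]), ('pointer_tip', [([417.0, 303.2], 0.69, array([ 0.6131, -0.241 ,  0.244 ]))])]
side plate 1022 med 0.24463527133505814 right part 432 0.24453254282689124
  pointer top 189 0.24108126576677336
  marks [('lip_edge', [([365.7, 226.8], 0.82, array([ 0.6118, -0.0366,  0.238 ]))]), ('pointer_tip', [([417.7, 273.4], 0.78, array([ 0.6078, -0.2423,  0.2409])), ([383.4, 223.3], 0.73, array([ 0.6467, -0.0517,  0.2459]))])]
```

View pics/si12.png

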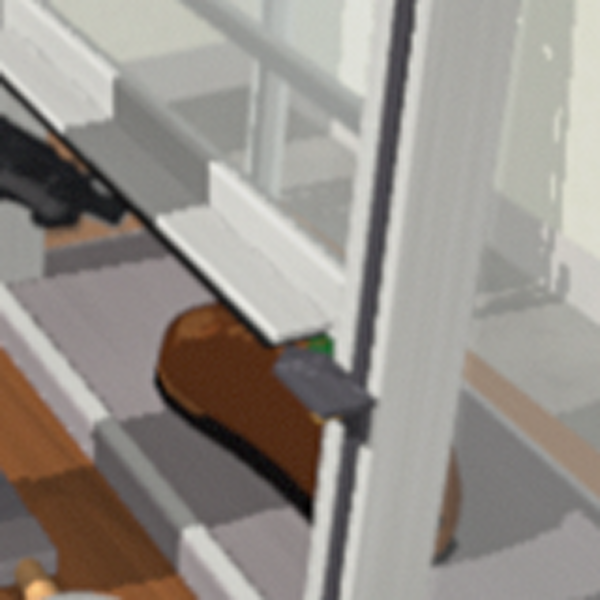

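View pics/sc12.png

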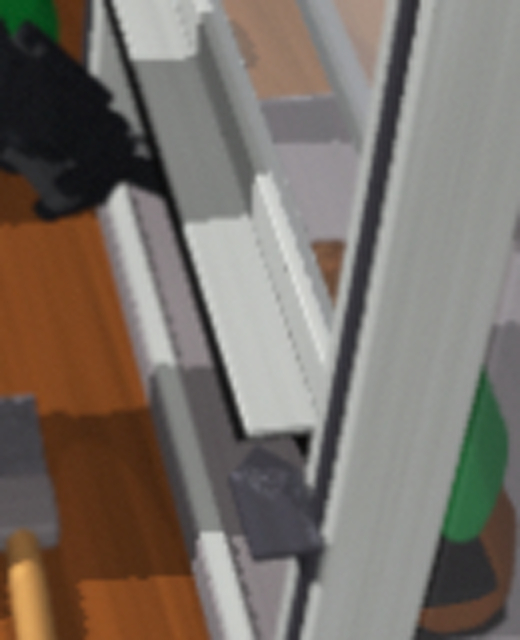

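The lip top now stands 2.9 mm (scene) and 3.45 mm (side) above the blade top, and level means 3.0 mm. Next I'll swing the fingers down and back off the lip, about the wrist.

```bash
python3 -m inch '[{"translation":[-0.64,0,-0.02],"angular":[0,-0.6,0],"claw":1},{"translation":[-1.7,0,-0.12],"angular":[0,-1.6,0],"claw":1},{"translation":[-2.96,0,-0.36],"angular":[0,-2.8,0],"claw":1},{"translation":[-4.19,0,-0.74],"angular":[0,-4.0,0],"claw":1},{"translation":[-5.37,0,-1.24],"angular":[0,-5.2,0],"claw":1},{"translation":[-5.37,0,-1.24],"angular":[0,-5.2,0],"claw":1},{"translation":[-5.37,0,-1.24],"angular":[0,-5.2,0],"claw":1},{"translation":[-5.37,0,-1.24],"angular":[0,-5.2,0],"claw":1}]'; python3 log.py; python3 meas.py 13; python3 - <<'E'
from h import *
c=camera("scene"); save(c,"s13.png")
E
```

```text
clock: 15.75
position: [0.5344, -0.0269, 0.1161]
tcp_rot: [3.01, -0.079, 0.846]
wrist_force: [0.3, 0.9, 0.0]
gripper_width: 0.0001
[-0.0393  0.8168  0.0102  2.3493  3.073   0.5719  1.5522] [ 0.5344 -0.0269  0.1161] [ 3.0104 -0.0786  0.8463] [0.3039 0.9249 0.0295]
scene plate 1899 med 0.24712748218489444 right part 811 0.24723933235242834
  pointer top 385 0.24421578558801538
  marks [('lip_edge', [([390.2, 222.6], 0.8, array([ 0.6196, -0.0354,  0.247 ]))]), ('pointer_tip', [([415.9, 303.4], 0.83, array([ 0.6111, -0.2411,  0.244 ])), ([425.4, 315.5], 0.72, array([ 0.6192, -0.2697,  0.2442]))])]
  pointer top 228 0.24114871055052067
  marks [('lip_edge', [([363.9, 226.5], 0.88, array([ 0.6137, -0.0253,  0.2329])), ([419.7, 298.4], 0.16, array([ 0.7426, -0.0815,  0.0357]))]), ('pointer_tip', [([418.0, 273.0], 0.57, array([ 0.6087, -0.242 ,  0.2414]))])]
```

View pics/s13.png

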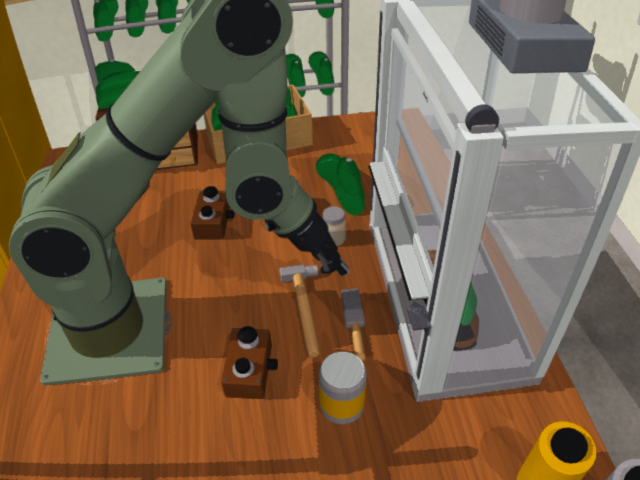

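View pics/si13.png

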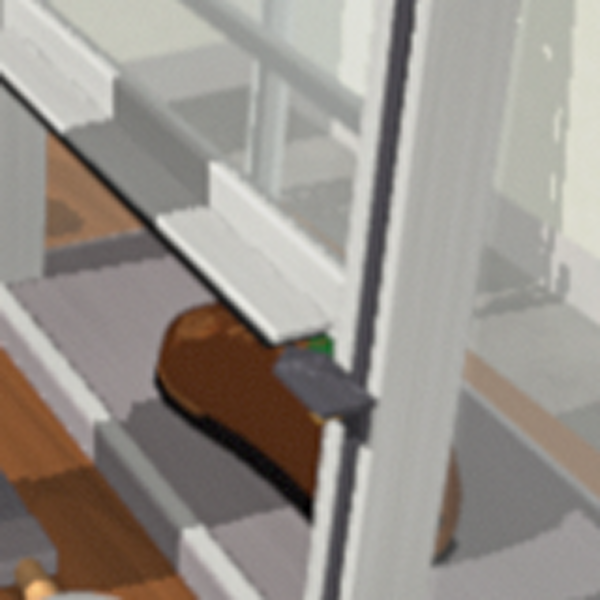

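The lip stayed put: its top is 2.9–3.0 mm above the blade top, with 3.0 being level. The fingers are well clear at about (340,268), and the shoe, tin, jar, brush and hammer look where they were. Handing in.

```bash
python3 -c "
from plant import hand_in
print(hand_in())"
```

```text
the job is handed in; nothing more can be done
None
```

I pressed the flat start button on the grey starter box fully in, then pushed the window up from beneath its lip until the lip was level with the pointer. I handed in at about 16 s of the 56 s.

- **Start button:** The force rose from 5 N to 65 N when the button bottomed out. That is above the 40 N arm/body limit, but it was taken on the fingertips, and it stayed under the 120 N wrist limit. I kept well clear of the mushroom stop and did not touch the brown look-alikes. No picture shows directly that the extraction is running.
- **Window:** I used shut fingers under the rubber and moved slowly at the end. After I backed off, the scene camera put the lip top 2.9–3.0 mm above the blade top, where level is 3.0 mm. The side camera found no lip in that last measurement. Just before I backed off, it read about 3.45 mm.
- **Left as it was:** The wrist force was near zero with the arm clear of everything in view. The shoe, tin, jar, brush and hammer look unmoved. The arm hid the grey starter box in the last scene picture, so I did not look at it again after the window job.

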